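# Gauge the roller bushes and rebuild the shaft

## Task

The washed white bushes of the pack conveyor's roller need checking for wear before the shaft is rebuilt. Slide every bush, flange first, onto a gauge plug of its own as far as it will go, and leave the whole set standing on the gauge together for a moment; then slide those that stopped at the step down over the upright shaft, flange down, put those that ran down to the foot into the black tray, and last slide the steel collar onto the shaft on top of the good bushes. Leave the other kitchen things where they are.

Things in the scene. Friction and masses are not known exactly. Their poses are not given: they have to be found in the camera images.
- bush_a: white plastic flanged bush, like the others (None: not there this time): flange 52 mm across, 6 mm thick, at the bottom; round body 42 mm across above it; 26 mm high in all; 60 g; through bore 22 mm if in size, 25.5 mm if worn. Origin at the centre of the flange's underside, z up through the bore. Starts standing flange down; grip the body above the flange
- bush_b: white plastic flanged bush, like the others (None: not there this time): flange 52 mm across, 6 mm thick, at the bottom; round body 42 mm across above it; 26 mm high in all; 60 g; through bore 22 mm if in size, 25.5 mm if worn. Origin at the centre of the flange's underside, z up through the bore. Starts standing flange down; grip the body above the flange
- bush_c: white plastic flanged bush, like the others (None: not there this time): flange 52 mm across, 6 mm thick, at the bottom; round body 42 mm across above it; 26 mm high in all; 60 g; through bore 22 mm if in size, 25.5 mm if worn. Origin at the centre of the flange's underside, z up through the bore. Starts standing flange down; grip the body above the flange
- bush_d: white plastic flanged bush, like the others (None: not there this time): flange 52 mm across, 6 mm thick, at the bottom; round body 42 mm across above it; 26 mm high in all; 60 g; through bore 22 mm if in size, 25.5 mm if worn. Origin at the centre of the flange's underside, z up through the bore. Starts standing flange down; grip the body above the flange
- bush_e: white plastic flanged bush, like the others (None: not there this time): flange 52 mm across, 6 mm thick, at the bottom; round body 42 mm across above it; 26 mm high in all; 60 g; through bore 22 mm if in size, 25.5 mm if worn. Origin at the centre of the flange's underside, z up through the bore. Starts standing flange down; grip the body above the flange
- plug_1: stepped steel gauge plug, right end as seen from the robot. Origin at its foot on the stand's sloping face; z up along the plug, which leans 25 deg from vertical to the stand's front (-x), y along the row, x up the slope. 23.5 mm thick to 22 mm up, cone to 20 mm thick at 27 mm, nose from 51 mm to tip at 60 mm. An in-size bush stops with its underside about 24 mm up, a worn one at the foot
- plug_2: stepped steel gauge plug, second from the right. Origin at its foot on the stand's sloping face; z up along the plug, which leans 25 deg from vertical to the stand's front (-x), y along the row, x up the slope. 23.5 mm thick to 22 mm up, cone to 20 mm thick at 27 mm, nose from 51 mm to tip at 60 mm. An in-size bush stops with its underside about 24 mm up, a worn one at the foot
- plug_3: stepped steel gauge plug, third from the right. Origin at its foot on the stand's sloping face; z up along the plug, which leans 25 deg from vertical to the stand's front (-x), y along the row, x up the slope. 23.5 mm thick to 22 mm up, cone to 20 mm thick at 27 mm, nose from 51 mm to tip at 60 mm. An in-size bush stops with its underside about 24 mm up, a worn one at the foot
- plug_4: stepped steel gauge plug, left end. Origin at its foot on the stand's sloping face; z up along the plug, which leans 25 deg from vertical to the stand's front (-x), y along the row, x up the slope. 23.5 mm thick to 22 mm up, cone to 20 mm thick at 27 mm, nose from 51 mm to tip at 60 mm. An in-size bush stops with its underside about 24 mm up, a worn one at the foot
- gauge: folded steel gauge stand fixed to the table, 78 mm deep, 262 mm wide, with a face (82 mm deep) sloping up by 25 degrees away from the robot, 34 mm above the table at the row of plugs. Origin on the table at its middle; y along the row, -x its low front. It carries plug_1 to plug_4 at y = -93, -31, 31 and 93 mm
- shaft: upright steel shaft, 20 mm thick, on a round dark foot 90 mm across that is fixed to the table. Origin at the foot's underside. Shaft tip (tapered over the last 9 mm) 121 mm above the table
- shaft_seat (a point): point on the shaft's axis at the top of its foot, 16 mm above the table, where the lowest bush rests
- collar: plain steel retaining collar, a ring 40 mm across and 20 mm high with a 22 mm bore, 120 g. Origin at the centre of its underside, z up; it lies flat on the table at the start
- scrap_tray: black plastic food tray for worn bushes, fixed, 130 x 190 x 30 mm over the rim, flat inside over 102 (x) by 162 mm (y), floor 2 mm above the table. Origin at the centre of its underside
- salt_shaker: salt shaker, 44 mm across and 90 mm high, a bystander; origin at the middle of its underside
- label_roll: roll of white labels standing on end, about 75 mm across and 42 mm high, a bystander; origin at the middle of its underside
Mind the look-alikes: they are no part of the job. What is shaped like the bush_d but purple or turquoise is not meant.

How it is judged:
By the outcome, as a careful person would: the job done as asked, in the order asked, and still so for the second after the job is handed in, with the robot touching nothing.
Of bush_a, bush_b, bush_c, bush_d, bush_e only 3 to 4 are there at a start; the rules pass over those that are not, and their reading is None.
At some moment in a run one of bush_a, bush_b, bush_c, bush_d, bush_e, collar may be knocked a few centimetres aside while the robot is not near it.
Once in a run the grip may slacken for a moment while it holds something.
It also fails if it takes over 210 s, if anything falls off the work surface, if the arm or the gripper's body presses on something with over 40 N, if the wrist force passes 120 N, or if a joint passes its speed limit or range.

## Robot

A 6-joint arm with a two-finger parallel gripper is mounted at the origin on a cart in front of the work surface, level with it; the furniture and walls round the work are solid. World frame = base frame: x ahead of the robot, y to its left, z up, the work surface at z = 0. Lengths are in m, angles in rad, forces in N, time in s.
With the tool pointing down it reaches from about 0.35 to 0.775 m from the base axis. Payload 5.5 kg.
Tool frame: the origin (TCP) lies on the centre line of the jaws, within the pads' length; the fingertips stand 8 mm ahead of it and the grasp point (between the pads) lies 11 mm behind it; z points along the fingers, y is the direction in which the jaws open and shut (so a half turn about z gives the same grasp; the last joint's range is limited). The gripper opens to 85 mm and grips with 20 to 120 N. Pads are 22 mm wide; open, the fingers measure 114 mm over their backs; the gripper's body (76 mm by 85 mm) begins 54 mm behind the grasp point. The pads swing forward as they close: fully open they stand 13 mm farther back than shut.
Start: joints at [1.07, 0.313, 0.046, 1.304, 0, 1.431], TCP at [0.203, 0.538, 0.239] pointing down, gripper open.
Joint ranges: [-2.76, 2.76], [-0.86, 1.69], [-1.03, 1.26], [-2.2, 2.34], [-1.47, 1.5], [-3.14, 3.14]. Speed limits (rad/s): [2.57, 2.57, 3.14, 3.14, 3.14, 3.14].

## Interface

Orientations are given as a unit quaternion [w, x, y, z].
In Python, from workcell import env gives the robot as it stands. The module is installed in compiled form; this text tells all that it offers.
- The arm moves only by the tool play_rows, never from a script. Its argument "steps" is a list of rows, each an object with "claw": the closure in counts, from 0 (fully open) to 255 (shut); "dp": the shift along the tool's x, y, z in m, a list of three; "angular": the turn, a rotation vector about the tool's x, y, z in degrees, a list of three. In form: [{"claw": claw, "dp": [dx, dy, dz], "angular": [wx, wy, wz]}, ...]. A call has exactly 8 rows; each row shifts and turns the commanded pose from where the row before left it, along the tool's axes as they then stand; what a row does not reach is not made up. A row lasts 1/12 s, in which the tool goes at most 41.7 mm and 7.16 degrees, less where a joint would pass 70% of its speed; a pose out of reach is approached as far as the arm can. A call is refused whole if a number of a shift passes 0.0417 or a number of a turn 7.16, either way. A call with a gripper value outside its range is refused whole. The fingers move at their own pace and stop on an object; "force" is the grip in N (left out, the last holds). Time passes only in rows, so rows that do not move let the fingers close, or fill a call up. It gives the time, the measured TCP pose, the force and the opening at its end, in the units of the state.
- env.get_state(): the state, without advancing time (a new reading comes with each control period).
- env.read_camera(name): name is "scene" or "top" or "wrist"; returns (picture, depth): 400x640x3 uint8, red, green, blue; 400x640 float32, m along the optical axis (not along the pixel's ray), 0 where there is no reading.
- env.calibration(name): a dict with "fx", "fy", "cx", "cy" (pixels), "world_from_camera" (4x4, takes a point from camera to world coordinates); the wrist camera has in their place "hand_eye" (4x4, takes a point from camera to tool coordinates, whose origin is the TCP and whose axes are the flange's). Camera axes: x right, y down, z forward; pixel columns grow to the right and rows downward; lengths in m; the calibration is good to about 2 mm. A picture is of the moment at which its call begins: read the wrist's pose just before it. calibration takes no time and is no camera call.
- env.hand_in(): hands the job in, once; it reports no verdict.
The state is a dict: "clock": time; "joint_pos": joint angles; "qvel": joint speeds; "tau": joint torques, N m; "tcp_pos": TCP position; "orientation": TCP orientation; "wrist_force": force on the tool from outside, world axes, zero at the start; "ft_torque": the same for the moment, N m; "finger_gap": finger opening in m.
Only numpy, scipy, OpenCV 4.12 (cv2) and the standard library are available. Lean on these libraries where they do the work, as an engineer would, in place of code of your own. Each camera call takes 0.05 s, during which the arm holds its last target. There are 200 camera calls.

## Working session

There is one attempt and no reset: what is moved stays moved. The work goes in short steps, Python scripts to look and compute and a tool call to move; the robot and the scene stay as the last step left them, time stands still between calls to the robot, and variables do not carry over. Pictures are saved under pics/ and viewed, about 12 in all and at most 16, crops included, and the job is handed in when it is done.

Besides the shell and the picture viewer there is one more tool, called after ">>>" as name(argument=value, ...) on one line, values as JSON. play_rows: Moves the arm, as the interface text tells. Its arguments: {"type":"object","properties":{"steps":{"type":"array","items":{"type":"object","properties":{"claw":{"type":"number"},"dp":{"type":"array","items":{"type":"number"}},"angular":{"type":"array","items":{"type":"number"}}}}},"force":{"type":"number"}},"required":["steps"]}

```bash
mkdir -p pics; cat > h.py <<'E'
import numpy as np,cv2
from workcell import env
from scipy.spatial.transform import Rotation as R
def quat(q): return R.from_quat([q[1],q[2],q[3],q[0]])
def T():
    s=env.get_state(); M=np.eye(4); M[:3,:3]=quat(s['orientation']).as_matrix(); M[:3,3]=s['tcp_pos']; return M
def snap(name,fn=None):
    c=env.calibration(name); W=c['world_from_camera'] if name!='wrist' else T()@c['hand_eye']
    im,d=env.read_camera(name)
    if fn: cv2.imwrite('pics/'+fn,im[:,:,::-1])
    v,u=np.mgrid[:400,:640]
    P=np.stack([(u-c['cx'])/c['fx']*d,(v-c['cy'])/c['fy']*d,d],-1)@np.array(W)[:3,:3].T+np.array(W)[:3,3]
    P[d==0]=np.nan
    return im,P,c,np.array(W)
E
python3 - <<'E'
from h import *
s=env.get_state(); print(s)
for n in('top','scene'):
    im,P,c,W=snap(n,n+'0.png'); np.savez('/tmp/%s.npz'%n,im=im,P=P); print(n,W.round(3),c['fx'])
print(env.calibration('wrist'))
E
```

```text
{'clock': 0.0, 'joint_pos': array([1.07038813e+00, 3.14008577e-01, 4.49831200e-02, 1.30360196e+00,
       6.22337187e-06, 1.43119083e+00]), 'qvel': array([-0.00033012, -0.00080359, -0.00081483, -0.00025452,  0.00011298,
        0.00099003]), 'tau': array([ 7.45984853e-04, -4.80628037e+01,  2.98534173e+01,  1.94656884e-02,
       -8.69283849e-05, -1.78195609e-05]), 'tcp_pos': array([0.20275995, 0.53753537, 0.2384059 ]), 'orientation': array([-2.90958982e-04,  1.79424352e-01,  9.83771347e-01, -8.68085327e-04]), 'wrist_force': array([-1.03226602,  0.52144891,  0.1735801 ]), 'ft_torque': array([-0.02504232,  0.00753851,  0.06087288]), 'finger_gap': 0.08556905529004931}
top [[-0.023 -0.994  0.106  0.402]
 [-1.     0.022 -0.004  0.002]
 [ 0.002 -0.106 -0.994  1.491]
 [ 0.     0.     0.     1.   ]] 484.0453155481215
scene [[ 0.473 -0.648  0.598 -0.167]
 [-0.881 -0.337  0.331 -0.393]
 [-0.013 -0.683 -0.73   0.964]
 [ 0.     0.     0.     1.   ]] 433.5256792047738
{'fx': 313.22017393031905, 'fy': 313.22017393031905, 'cx': 322.4895090727453, 'cy': 196.39974794942026, 'hand_eye': array([[-5.10734950e-04, -9.45998945e-01, -3.24169300e-01,
         8.32383726e-02],
       [ 9.99999399e-01, -1.68604745e-04, -1.08349166e-03,
        -4.25321670e-04],
       [ 9.70325482e-04, -3.24169659e-01,  9.45998462e-01,
        -1.35184309e-01],
       [ 0.00000000e+00,  0.00000000e+00,  0.00000000e+00,
         1.00000000e+00]])}
```

View pics/top0.png

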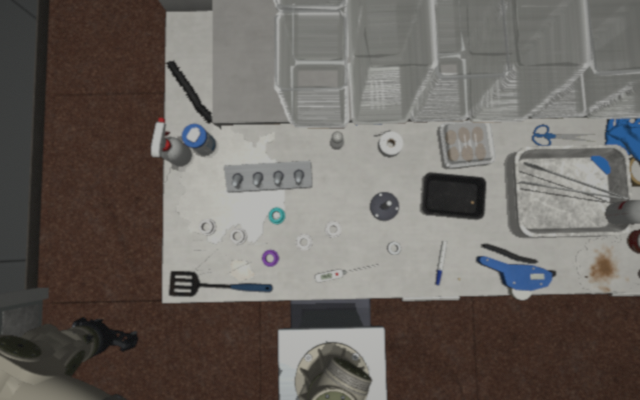

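View pics/scene0.png

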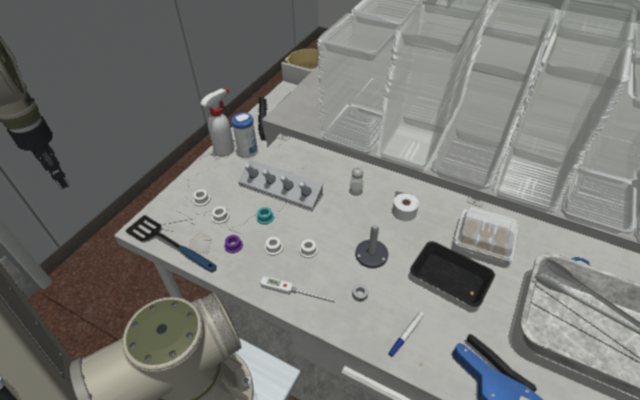

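Four white bushes (top view): (207,227), (238,236), (304,242), (334,229). Purple (270,258) and turquoise (277,215) are decoys. The grey ring at (394,247) is the collar. I'll confirm in one crop and measure.

```bash
python3 - <<'E'
from h import *
z=np.load('/tmp/top.npz'); im,P=z['im'],z['P']
cv2.imwrite('pics/crop0.png',cv2.resize(im[150:280,180:420,::-1],None,fx=3.3,fy=3.3,interpolation=cv2.INTER_CUBIC))
for n,(u,v) in dict(b1=(207,227),b2=(238,236),b3=(304,242),b4=(334,229),collar=(394,247),turq=(277,215),purp=(270,258)).items():
    q=P[v-13:v+14,u-13:u+14].reshape(-1,3); k=q[:,2]>0.012
    q=q[k]; print(n,((q.max(0)+q.min(0))/2)[:2].round(4),q.mean(0).round(4),(q.max(0)-q.min(0)).round(3),q[:,2].max().round(3),len(q))
for n,(a,b,c,d) in dict(gauge=(160,198,220,316),tray=(170,220,418,490),shaft=(188,224,366,402),salt=(128,152,326,346),roll=(128,160,374,408)).items():
    q=P[a:b,c:d].reshape(-1,3); q=q[q[:,2]>0.010]
    print(n,q.min(0).round(3),q.max(0).round(3))
    if n in('shaft','gauge'):
        for h in (.045,.06,.075,.08):
            t=q[q[:,2]>h]; print(h,len(t),t.mean(0).round(3) if len(t) else '')
    if n=='gauge':
        g=q
        rect=cv2.minAreaRect(g[:,:2].astype(np.float32)*1000); print(rect)
E
```

```text
b1 [0.4632 0.3705] [0.4632 0.3706 0.0242] [0.039 0.042 0.02 ] 0.033 113
b2 [0.434  0.2769] [0.4332 0.2762 0.0243] [0.039 0.042 0.019] 0.033 106
b3 [0.4113 0.0766] [0.4107 0.0761 0.0245] [0.039 0.04  0.019] 0.033 113
b4 [ 0.4486 -0.0147] [ 0.4476 -0.0139  0.024 ] [0.04  0.039 0.017] 0.031 109
collar [ 0.3857 -0.1964] [ 0.386  -0.1966  0.0186] [0.036 0.038 0.012] 0.024 94
turq [0.4921 0.1575] [0.4929 0.1575 0.024 ] [0.04  0.04  0.019] 0.031 104
purp [0.363 0.179] [0.364  0.1794 0.0238] [0.039 0.042 0.018] 0.031 107
gauge [0.57  0.048 0.01 ] [0.665 0.312 0.094]
0.045 650 [0.622 0.18  0.059]
0.06 208 [0.594 0.182 0.08 ]
0.075 155 [0.591 0.179 0.085]
0.08 128 [0.59  0.179 0.086]
((619.65087890625, 179.82652282714844), (93.06986999511719, 262.1158447265625), 2.0606298446655273)
tray [ 0.47  -0.483  0.01 ] [ 0.617 -0.286  0.04 ]
shaft [ 0.471 -0.217  0.01 ] [ 0.558 -0.131  0.128]
0.045 61 [ 0.513 -0.171  0.103]
0.06 55 [ 0.513 -0.171  0.108]
0.075 52 [ 0.513 -0.172  0.111]
0.08 51 [ 0.513 -0.172  0.111]
salt [ 0.696 -0.053  0.01 ] [0.736 0.001 0.159]
roll [ 0.669 -0.233  0.01 ] [ 0.748 -0.16   0.049]
```

View pics/crop0.png

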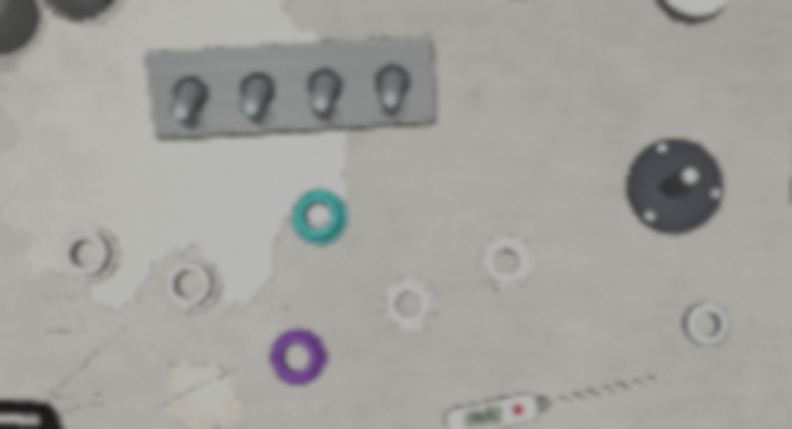

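All four white ones confirmed (crop (90,252), (193,285), (408,302), (506,260)), and the shaft is at (690,175). I'm turning the jaws along x and moving above the gauge for a close look.

>>> play_rows(steps=[{"claw": 0, "dp": [0, 0, 0], "angular": [0, 0, 6.72]}, {"claw": 0, "dp": [0, 0, 0], "angular": [0, 0, 6.72]}, {"claw": 0, "dp": [0, 0, 0], "angular": [0, 0, 6.72]}, {"claw": 0, "dp": [0, 0, 0], "angular": [0, 0, 6.72]}, {"claw": 0, "dp": [0, 0, 0], "angular": [0, 0, 6.72]}, {"claw": 0, "dp": [0, 0, 0], "angular": [0, 0, 6.72]}, {"claw": 0, "dp": [0, 0, 0], "angular": [0, 0, 6.72]}, {"claw": 0, "dp": [0, 0, 0], "angular": [0, 0, 6.72]}])

```text
clock: 0.77
tcp_pos: [0.2029, 0.5377, 0.2388]
orientation: [0.0, 0.607, 0.795, -0.001]
wrist_force: [-0.1, 0.4, -0.0]
finger_gap: 0.0852
```

>>> play_rows(steps=[{"claw": 0, "dp": [0, 0, 0], "angular": [0, 0, 6.72]}, {"claw": 0, "dp": [0, 0, 0], "angular": [0, 0, 6.72]}, {"claw": 0, "dp": [-0.029, 0.0237, -0.005], "angular": [0, 0, 0]}, {"claw": 0, "dp": [-0.029, 0.0237, -0.005], "angular": [0, 0, 0]}, {"claw": 0, "dp": [-0.029, 0.0237, -0.005], "angular": [0, 0, 0]}, {"claw": 0, "dp": [-0.029, 0.0237, -0.005], "angular": [0, 0, 0]}, {"claw": 0, "dp": [-0.029, 0.0237, -0.005], "angular": [0, 0, 0]}, {"claw": 0, "dp": [-0.029, 0.0237, -0.005], "angular": [0, 0, 0]}])

```text
clock: 1.43
tcp_pos: [0.3521, 0.3678, 0.2692]
orientation: [-0.0, 0.694, 0.72, -0.0]
wrist_force: [0.9, 1.1, 0.2]
finger_gap: 0.0854
```

>>> play_rows(steps=[{"claw": 0, "dp": [-0.029, 0.0237, -0.005], "angular": [0, 0, 0]}, {"claw": 0, "dp": [-0.029, 0.0237, -0.005], "angular": [0, 0, 0]}, {"claw": 0, "dp": [-0.029, 0.0237, -0.005], "angular": [0, 0, 0]}, {"claw": 0, "dp": [-0.029, 0.0237, -0.005], "angular": [0, 0, 0]}, {"claw": 0, "dp": [-0.029, 0.0237, -0.005], "angular": [0, 0, 0]}, {"claw": 0, "dp": [-0.029, 0.0237, -0.005], "angular": [0, 0, 0]}, {"claw": 0, "dp": [0, 0, 0], "angular": [0, 0, 0]}, {"claw": 0, "dp": [0, 0, 0], "angular": [0, 0, 0]}])

```text
clock: 2.1
tcp_pos: [0.5012, 0.1991, 0.2987]
orientation: [-0.0, 0.695, 0.719, -0.0]
wrist_force: [-0.3, 0.0, -0.2]
finger_gap: 0.0853
```

```bash
python3 - <<'E'
from h import *
s=env.get_state(); print(s['clock'],s['tcp_pos'],s['orientation'],s['joint_pos'])
im,P,c,W=snap('wrist','w1.png'); np.savez('/tmp/w1.npz',im=im,P=P,W=W)
print(W.round(3))
E
```

```text
2.1 [0.50118147 0.19914215 0.29871792] [-3.45896242e-04  6.95306278e-01  7.18713416e-01 -2.92174987e-04] [2.29179839e-01 2.34506440e-01 8.48180847e-02 1.42197399e+00
 2.64688557e-04 1.76687184e+00]
[[ 0.999  0.032  0.009  0.499]
 [ 0.033 -0.945 -0.325  0.282]
 [-0.002  0.325 -0.946  0.434]
 [ 0.     0.     0.     1.   ]]
```

View pics/w1.png

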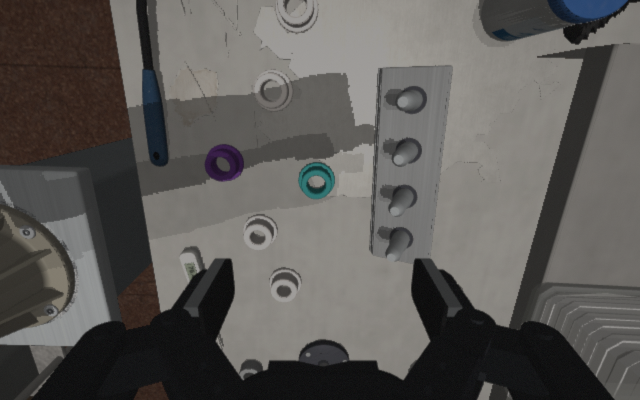

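Wrist view: plugs at (410,98), (405,150), (400,200), (398,240). Bushes at (297,10), (272,90), (260,232), (285,285). Now fitting the plugs and bush centres.

```bash
cat >> h.py <<'E'
from scipy.optimize import least_squares
from scipy.ndimage import label
def rings(P,zlo=.018,zhi=.032,box=(.3,.56,-.3,.45),r=.021,zt=None):
    """centres of upright rings: points of the top face"""
    m=(P[...,2]>zlo)&(P[...,2]<zhi)&(P[...,0]>box[0])&(P[...,0]<box[1])&(P[...,1]>box[2])&(P[...,1]<box[3])
    L,n=label(m); out=[]
    for i in range(1,n+1):
        q=P[L==i]
        if len(q)<60: continue
        (cx,cy),rr=cv2.minEnclosingCircle((q[:,:2]*1000).astype(np.float32))
        v,u=np.argwhere(L==i).mean(0); out.append((round(cx/1000,4),round(cy/1000,4),round(rr,1),round(float(np.median(q[:,2])),4),int(u),int(v)))
    return out
E
python3 - <<'E'
from h import *
z=np.load('/tmp/w1.npz'); P=z['P']
for r in rings(P): print(r)
v,u=np.mgrid[:400,:640]
m=(u>365)&(u<455)&(v>60)&(v<268)&(P[...,2]>.014)
q=P[m]
pl=None; k=q[:,2]<.055
for _ in range(15):
    A=np.c_[q[k][:,:2],np.ones(k.sum())]; pl=np.linalg.lstsq(A,q[k][:,2],rcond=None)[0]
    k=np.abs(np.c_[q[:,:2],np.ones(len(q))]@pl-q[:,2])<.003
n=np.array([-pl[0],-pl[1],1]); n/=np.linalg.norm(n)
print('normal',n.round(4),'tilt',np.degrees(np.arccos(n[2])),'yaw',np.degrees(np.arctan2(-n[1],-n[0])),k.sum())
f=q[k]; print(cv2.minAreaRect((f[:,:2]*1000).astype(np.float32)))
h=(q-np.array([0,0,pl[2]]))@n
ey=np.cross(n,[1,0,0]); ey/=np.linalg.norm(ey); ex=np.cross(ey,n)
Q=np.c_[q@ex,q@ey,h]
up=Q[:,2]>.006
s=np.sort(Q[up][:,1])
km=cv2.kmeans(np.float32(Q[up][:,1:2]),4,None,(3,50,1e-6),5,0)
o0=np.array([0,0,pl[2]]); hz=o0@n
for c in np.sort(km[2].ravel()):
    t=Q[up&(np.abs(Q[:,1]-c)<.03)]
    b=t[(t[:,2]>.029)&(t[:,2]<.050)]
    r=least_squares(lambda p:np.hypot(b[:,0]-p[0],b[:,1]-p[1])-.010,[np.median(b[:,0]),c],loss='soft_l1',f_scale=.001)
    foot=ex*r.x[0]+ey*r.x[1]+n*hz
    print('plug',foot.round(4),'hmax',t[:,2].max().round(4),'rms',np.sqrt((r.fun**2).mean()).round(4),len(b),'tip',(foot+.06*n).round(4))
E
```

```text
(0.4638, 0.3717, 20.9, 0.0262, 295, 13)
(0.4335, 0.2779, 21.0, 0.0264, 270, 90)
(0.3644, 0.1805, 21.5, 0.0264, 220, 165)
(0.4932, 0.1589, 21.1, 0.0265, 315, 183)
(0.4106, 0.077, 21.3, 0.0265, 257, 235)
(0.3024, 0.0202, 24.2, 0.0194, 190, 265)
(0.4479, -0.0129, 21.5, 0.0264, 283, 288)
(0.3859, -0.1911, 17.5, 0.0206, 247, 371)
normal [-0.4205 -0.0153  0.9072] tilt 24.882569017600293 yaw 2.0795125650138493 10504
((611.861083984375, 180.32369995117188), (75.75517272949219, 261.4279479980469), 2.2119715213775635)
plug [0.615  0.0871 0.0346] hmax 0.0611 rms 0.0003 116 tip [0.5898 0.0862 0.0891]
plug [0.6126 0.149  0.0346] hmax 0.0616 rms 0.0002 100 tip [0.5874 0.1481 0.089 ]
plug [0.6102 0.211  0.0345] hmax 0.2833 rms 0.0002 70 tip [0.585  0.21   0.0889]
plug [0.6079 0.273  0.0345] hmax 0.0614 rms 0.0001 55 tip [0.5826 0.272  0.0889]
```

>>> play_rows(steps=[{"claw": 0, "dp": [-0.0263, -0.0075, 0.0298], "angular": [0, 0, 0]}, {"claw": 0, "dp": [-0.0263, -0.0075, 0.0298], "angular": [0, 0, 0]}, {"claw": 0, "dp": [-0.0263, -0.0075, 0.0298], "angular": [0, 0, 0]}, {"claw": 0, "dp": [-0.0263, -0.0075, 0.0298], "angular": [0, 0, 0]}, {"claw": 0, "dp": [-0.0263, -0.0075, 0.0298], "angular": [0, 0, 0]}, {"claw": 0, "dp": [-0.0263, -0.0075, 0.0298], "angular": [0, 0, 0]}, {"claw": 0, "dp": [-0.0263, -0.0075, 0.0298], "angular": [0, 0, 0]}, {"claw": 0, "dp": [-0.0263, -0.0075, 0.0298], "angular": [0, 0, 0]}])

```text
clock: 2.82
tcp_pos: [0.4466, -0.0109, 0.0598]
orientation: [-0.0, 0.693, 0.721, 0.0]
wrist_force: [2.0, -0.3, 0.5]
finger_gap: 0.0855
```

>>> play_rows(force=40, steps=[{"claw": 0, "dp": [0, 0, 0.0115], "angular": [0, 0, 0]}, {"claw": 0, "dp": [0, 0, 0.0115], "angular": [0, 0, 0]}, {"claw": 0, "dp": [0, 0, 0.0115], "angular": [0, 0, 0]}, {"claw": 0, "dp": [0, 0, 0.0115], "angular": [0, 0, 0]}, {"claw": 0, "dp": [0, 0, 0], "angular": [0, 0, 0]}, {"claw": 255, "dp": [0, 0, 0], "angular": [0, 0, 0]}, {"claw": 255, "dp": [0, 0, 0], "angular": [0, 0, 0]}, {"claw": 255, "dp": [0, 0, 0], "angular": [0, 0, 0]}])

```text
clock: 3.48
tcp_pos: [0.4485, -0.0111, 0.0157]
orientation: [0.001, 0.693, 0.721, 0.0]
wrist_force: [0.1, 0.6, -0.2]
finger_gap: 0.0515
```

>>> play_rows(steps=[{"claw": 255, "dp": [0, 0, 0], "angular": [0, 0, 0]}, {"claw": 255, "dp": [0, 0, 0], "angular": [0, 0, 0]}, {"claw": 255, "dp": [0, 0, 0], "angular": [0, 0, 0]}, {"claw": 255, "dp": [0, 0, 0], "angular": [0, 0, 0]}, {"claw": 255, "dp": [0, 0, 0], "angular": [0, 0, 0]}, {"claw": 255, "dp": [0, 0, 0], "angular": [0, 0, 0]}, {"claw": 255, "dp": [0, 0, 0], "angular": [0, 0, 0]}, {"claw": 255, "dp": [0, 0, 0], "angular": [0, 0, 0]}])

```text
clock: 4.15
tcp_pos: [0.4487, -0.0114, 0.016]
orientation: [0.0, 0.694, 0.72, 0.001]
wrist_force: [-1.9, 1.8, 6.6]
finger_gap: 0.041
```

>>> play_rows(steps=[{"claw": 255, "dp": [0, 0, -0.02], "angular": [0, 0, 0]}, {"claw": 255, "dp": [0, 0, -0.04], "angular": [0, 0, 0]}, {"claw": 255, "dp": [0, 0, -0.04], "angular": [0, 0, 0]}, {"claw": 255, "dp": [0, 0, -0.04], "angular": [0, 0, 0]}, {"claw": 255, "dp": [0, 0, 0], "angular": [-6.25, 0, 0]}, {"claw": 255, "dp": [0, 0, 0], "angular": [-6.25, 0, 0]}, {"claw": 255, "dp": [0, 0, 0], "angular": [-6.25, 0, 0]}, {"claw": 255, "dp": [0, 0, 0], "angular": [-6.2, 0, 0]}])

```text
clock: 4.82
tcp_pos: [0.4488, -0.0117, 0.1567]
orientation: [0.153, 0.677, 0.703, 0.158]
wrist_force: [-0.3, -0.1, -0.5]
finger_gap: 0.0408
```

```bash
cat >> h.py <<'E'
FEET={1:[.615,.0871,.0346],2:[.6126,.149,.0346],3:[.6102,.211,.0345],4:[.6079,.273,.0345]}
N=np.array([-.4205,-.0153,.9072])
def delta(p):
    M=T(); print('tool delta',(M[:3,:3].T@(np.array(p)-M[:3,3])).round(4))
def toplug(k,h,off=(0,0,.016)):
    """bush underside centre at off in tool coordinates -> height h on plug k's axis"""
    M=T(); p=np.array(FEET[k])+h*N-M[:3,:3]@np.array(off); delta(p)
    Rt=np.array([M[:3,:3].T@-N]); print('-N in tool',Rt.round(4))
E
python3 - <<'E'
from h import *
toplug(1,.08,(-.0015,0,.016)); print(T().round(4))
im,P,c,W=snap('wrist','w2.png')
E
```

```text
tool delta [0.0941 0.1018 0.087 ]
-N in tool [[ 6.e-04 -9.e-03  1.e+00]]
[[-0.0377  0.9027  0.4286  0.4488]
 [ 0.9993  0.0346  0.015  -0.0117]
 [-0.0013  0.4289 -0.9034  0.1567]
 [ 0.      0.      0.      1.    ]]
```

View pics/w2.png

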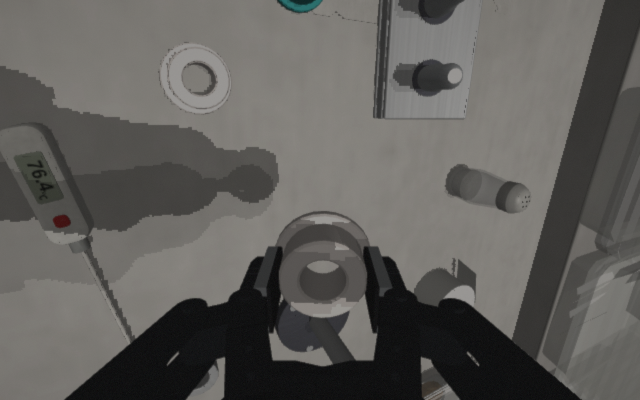

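The picture shows the bush held square and centred at (323,265), with plug_1 at (440,75). Moving above plug_1, then measuring the held bush in the tool frame.

>>> play_rows(steps=[{"claw": 255, "dp": [0.0157, 0.017, 0.0145], "angular": [0, 0, 0]}, {"claw": 255, "dp": [0.0157, 0.017, 0.0145], "angular": [0, 0, 0]}, {"claw": 255, "dp": [0.0157, 0.017, 0.0145], "angular": [0, 0, 0]}, {"claw": 255, "dp": [0.0157, 0.017, 0.0145], "angular": [0, 0, 0]}, {"claw": 255, "dp": [0.0157, 0.017, 0.0145], "angular": [0, 0, 0]}, {"claw": 255, "dp": [0.0157, 0.017, 0.0145], "angular": [0, 0, 0]}, {"claw": 255, "dp": [0, 0, 0], "angular": [0, 0, 0]}, {"claw": 255, "dp": [0, 0, 0], "angular": [0, 0, 0]}])

```text
clock: 5.53
tcp_pos: [0.5745, 0.0882, 0.1185]
orientation: [0.149, 0.677, 0.704, 0.155]
wrist_force: [-0.5, -0.2, -0.5]
finger_gap: 0.0411
```

```bash
cat >> h.py <<'E'
def held(rt=.021,hh=.026,fn=None):
    im,P,c,W=snap('wrist',fn); M=T(); q=(P-M[:3,3])@M[:3,:3]
    g=np.nanmax(np.where(np.isnan(P),0,1))
    br=im.astype(int).min(-1)
    m=(abs(q[...,0])<.030)&(abs(q[...,1])<.019)&(q[...,2]>-.02)&(q[...,2]<.02)
    t=q[m]; z=np.sort(t[:,2]); hist,e=np.histogram(t[:,2],np.arange(-.02,.021,.001)); top=e[hist.argmax()]+.0005
    f=t[abs(t[:,2]-top)<.0025]; A=np.c_[f[:,:2],np.ones(len(f))]; pl=np.linalg.lstsq(A,f[:,2],rcond=None)[0]
    # outer rim: fit via points in x extents
    ro=f[np.hypot(f[:,0],f[:,1])<.026]
    print('held n',len(f),'top z',top.round(4),'tilt(deg) about y,x',np.degrees(pl[:2]).round(1),'x ext',np.percentile(ro[:,0],[1,99]).round(4),'y ext',np.percentile(ro[:,1],[1,99]).round(4),'underside z',(top+hh).round(4))
    return q
E
python3 - <<'E'
from h import *
toplug(1,.08,(-.0015,0,.016)); q=held()
np.save('/tmp/q.npy',q)
E
```

```text
tool delta [-0.0011  0.0014 -0.0029]
-N in tool [[-7.0e-04  1.4e-03  1.0e+00]]
held n 3976 top z -0.0095 tilt(deg) about y,x [0.3 0.1] x ext [-0.02    0.0193] y ext [-0.0183  0.0186] underside z 0.0165
```

>>> play_rows(steps=[{"claw": 255, "dp": [-0.0018, 0.0014, 0], "angular": [0, 0, 0]}, {"claw": 255, "dp": [0, 0, 0.0044], "angular": [0, 0, 0]}, {"claw": 255, "dp": [0, 0, 0.0044], "angular": [0, 0, 0]}, {"claw": 255, "dp": [0, 0, 0.0044], "angular": [0, 0, 0]}, {"claw": 255, "dp": [0, 0, 0.0044], "angular": [0, 0, 0]}, {"claw": 255, "dp": [0, 0, 0.0044], "angular": [0, 0, 0]}, {"claw": 255, "dp": [0, 0, 0], "angular": [0, 0, 0]}, {"claw": 255, "dp": [0, 0, 0], "angular": [0, 0, 0]}])

```text
clock: 6.25
tcp_pos: [0.5839, 0.0858, 0.0991]
orientation: [0.15, 0.678, 0.703, 0.155]
wrist_force: [-0.7, 0.2, -0.3]
finger_gap: 0.0408
```

```bash
python3 - <<'E'
from h import *
print(env.get_state()['wrist_force']); toplug(1,.055,(-.0008,0,.0165)); q=held(fn='w3.png')
im=cv2.imread('pics/w3.png'); cv2.imwrite('pics/w3c.png',cv2.resize(im[180:330,220:430],None,fx=3,fy=3))
E
```

```text
[-0.68782964  0.24543894 -0.26389651]
tool delta [0.001  0.0011 0.0001]
-N in tool [[-4.e-04 -2.e-04  1.e+00]]
held n 4029 top z -0.0095 tilt(deg) about y,x [0.4 0.2] x ext [-0.0206  0.0188] y ext [-0.0185  0.0184] underside z 0.0165
```

View pics/w3c.png

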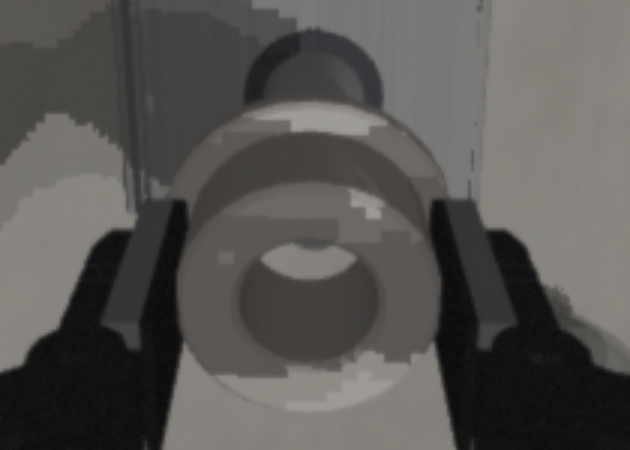

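The plug sits centred under the bore. Descending slowly to about 28 mm up the plug.

>>> play_rows(steps=[{"claw": 255, "dp": [0.0005, 0.0005, 0.003], "angular": [0, 0, 0]}, {"claw": 255, "dp": [0, 0, 0.003], "angular": [0, 0, 0]}, {"claw": 255, "dp": [0, 0, 0.003], "angular": [0, 0, 0]}, {"claw": 255, "dp": [0, 0, 0.003], "angular": [0, 0, 0]}, {"claw": 255, "dp": [0, 0, 0.003], "angular": [0, 0, 0]}, {"claw": 255, "dp": [0, 0, 0], "angular": [0, 0, 0]}, {"claw": 255, "dp": [0, 0, 0], "angular": [0, 0, 0]}, {"claw": 255, "dp": [0, 0, 0], "angular": [0, 0, 0]}])

```text
clock: 6.97
tcp_pos: [0.5908, 0.0871, 0.086]
orientation: [0.149, 0.677, 0.703, 0.156]
wrist_force: [0.6, 4.2, -1.8]
finger_gap: 0.041
```

>>> play_rows(steps=[{"claw": 255, "dp": [0.0005, 0, 0.003], "angular": [0, 0, 0]}, {"claw": 255, "dp": [0, 0, 0.003], "angular": [0, 0, 0]}, {"claw": 255, "dp": [0, 0, 0.003], "angular": [0, 0, 0]}, {"claw": 255, "dp": [0, 0, 0.002], "angular": [0, 0, 0]}, {"claw": 255, "dp": [0, 0, 0], "angular": [0, 0, 0]}, {"claw": 80, "dp": [0, 0, 0], "angular": [0, 0, 0]}, {"claw": 80, "dp": [0, 0, 0], "angular": [0, 0, 0]}, {"claw": 80, "dp": [0, 0, 0], "angular": [0, 0, 0]}])

```text
clock: 7.63
tcp_pos: [0.5957, 0.0868, 0.0765]
orientation: [0.15, 0.678, 0.703, 0.155]
wrist_force: [-0.1, -0.1, 0.1]
finger_gap: 0.0587
```

```bash
cat >> h.py <<'E'
def onplug(P,k):
    """height of the highest flat ring face above the foot at plug k"""
    d=P-np.array(FEET[k]); h=d@N; r=np.linalg.norm(d-h[...,None]*N,axis=-1)
    t=h[(r>.0145)&(r<.0205)&(h>.0)&(h<.08)]; hi,e=np.histogram(t,np.arange(0,.08,.001))
    m=(r<.023)&(abs(h-(e[hi.argmax()]+.0005))<.002)&(r>.012); c=d[m]; ey=np.cross(N,[1,0,0]); ey/=np.linalg.norm(ey); ex=np.cross(ey,N)
    print('plug',k,'top face at',e[hi.argmax()],'n',hi.max(),'underside',round(e[hi.argmax()]+.0005-.026,4))
E
python3 - <<'E'
from h import *
s=env.get_state();print(s['clock'],s['wrist_force'],s['finger_gap']); toplug(1,.03,(-.0008,0,.0165)); im,P,c,W=snap('wrist','w4.png'); onplug(P,1)
E
```

```text
7.6333 [-0.06014082 -0.12251094  0.07286274] 0.05871909317783959
tool delta [ 0.0004 -0.0002 -0.0004]
-N in tool [[ 7.0e-04 -1.5e-03  1.0e+00]]
plug 1 top face at 0.048 n 1140 underside 0.0225
```

Underside is at about 23 mm, so it stopped at the step (in size). Retreating and going above the next bush.

>>> play_rows(steps=[{"claw": 60, "dp": [0, 0, -0.02], "angular": [0, 0, 0]}, {"claw": 0, "dp": [0, 0, -0.02], "angular": [0, 0, 0]}, {"claw": 0, "dp": [0, 0, -0.02], "angular": [0, 0, 0]}, {"claw": 0, "dp": [0, 0, -0.02], "angular": [0, 0, 0]}, {"claw": 0, "dp": [0, 0, 0], "angular": [6.24, 0, 0]}, {"claw": 0, "dp": [0, 0, 0], "angular": [6.24, 0, 0]}, {"claw": 0, "dp": [0, 0, 0], "angular": [6.24, 0, 0]}, {"claw": 0, "dp": [0, 0, 0], "angular": [6.24, 0, 0]}])

```text
clock: 8.35
tcp_pos: [0.5623, 0.0858, 0.151]
orientation: [-0.0, 0.694, 0.72, -0.001]
wrist_force: [0.9, 0.3, -0.2]
finger_gap: 0.0855
```

>>> play_rows(steps=[{"claw": 0, "dp": [-0.0006, -0.0252, 0.0033], "angular": [0, 0, 0]}, {"claw": 0, "dp": [-0.0006, -0.0252, 0.0033], "angular": [0, 0, 0]}, {"claw": 0, "dp": [-0.0006, -0.0252, 0.0033], "angular": [0, 0, 0]}, {"claw": 0, "dp": [-0.0006, -0.0252, 0.0033], "angular": [0, 0, 0]}, {"claw": 0, "dp": [-0.0006, -0.0252, 0.0033], "angular": [0, 0, 0]}, {"claw": 0, "dp": [-0.0006, -0.0252, 0.0033], "angular": [0, 0, 0]}, {"claw": 0, "dp": [0, 0, 0], "angular": [0, 0, 0]}, {"claw": 0, "dp": [0, 0, 0], "angular": [0, 0, 0]}])

```text
clock: 9.02
tcp_pos: [0.4099, 0.0767, 0.1291]
orientation: [0.0, 0.694, 0.72, -0.0]
wrist_force: [-0.2, 0.1, 0.4]
finger_gap: 0.0858
```

```bash
python3 - <<'E'
from h import *
im,P,c,W=snap('wrist'); print(rings(P)); print(T().round(4)); im,P,c,W=snap('top'); print(rings(P)); 
for k in (1,2): onplug(P,k)
E
```

```text
[(0.3646, 0.1802, 21.1, 0.0264, 262, 54), (0.4932, 0.1591, 21.3, 0.0262, 440, 93), (0.4104, 0.0769, 21.2, 0.0264, 323, 195), (0.3045, 0.0218, 22.2, 0.0193, 203, 248)]
[[-3.690e-02  9.993e-01  1.800e-03  4.115e-01]
 [ 9.993e-01  3.690e-02 -2.000e-04  7.670e-02]
 [-3.000e-04  1.800e-03 -1.000e+00  1.296e-01]
 [ 0.000e+00  0.000e+00  0.000e+00  1.000e+00]]
[(0.4632, 0.3712, 21.8, 0.0242, 205, 226), (0.4335, 0.2767, 21.3, 0.0246, 237, 235)]
plug 1 top face at 0.048 n 11 underside 0.0225
plug 2 top face at 0.001 n 8 underside -0.0245
```

>>> play_rows(steps=[{"claw": 0, "dp": [0, 0, 0.0284], "angular": [0, 0, 0]}, {"claw": 0, "dp": [0, 0, 0.0284], "angular": [0, 0, 0]}, {"claw": 0, "dp": [0, 0, 0.0284], "angular": [0, 0, 0]}, {"claw": 0, "dp": [0, 0, 0.0284], "angular": [0, 0, 0]}, {"claw": 0, "dp": [0, 0, 0], "angular": [0, 0, 0]}, {"claw": 255, "dp": [0, 0, 0], "angular": [0, 0, 0]}, {"claw": 255, "dp": [0, 0, 0], "angular": [0, 0, 0]}, {"claw": 255, "dp": [0, 0, 0], "angular": [0, 0, 0]}])

```text
clock: 9.78
tcp_pos: [0.413, 0.0768, 0.0171]
orientation: [0.001, 0.694, 0.72, 0.001]
wrist_force: [0.4, 0.3, 1.0]
finger_gap: 0.0514
```

>>> play_rows(steps=[{"claw": 255, "dp": [0, 0, 0], "angular": [0, 0, 0]}, {"claw": 255, "dp": [0, 0, 0], "angular": [0, 0, 0]}, {"claw": 255, "dp": [0, 0, 0], "angular": [0, 0, 0]}, {"claw": 255, "dp": [0, 0, 0], "angular": [0, 0, 0]}, {"claw": 255, "dp": [0, 0, -0.02], "angular": [0, 0, 0]}, {"claw": 255, "dp": [0, 0, -0.04], "angular": [0, 0, 0]}, {"claw": 255, "dp": [0, 0, -0.04], "angular": [0, 0, 0]}, {"claw": 255, "dp": [0, 0, -0.04], "angular": [0, 0, 0]}])

```text
clock: 10.45
tcp_pos: [0.4106, 0.0768, 0.1583]
orientation: [0.0, 0.694, 0.72, 0.0]
wrist_force: [0.7, 0.9, -1.0]
finger_gap: 0.0401
```

>>> play_rows(steps=[{"claw": 255, "dp": [0, 0, 0], "angular": [-6.24, 0, 0]}, {"claw": 255, "dp": [0, 0, 0], "angular": [-6.24, 0, 0]}, {"claw": 255, "dp": [0, 0, 0], "angular": [-6.24, 0, 0]}, {"claw": 255, "dp": [0, 0, 0], "angular": [-6.24, 0, 0]}, {"claw": 255, "dp": [0.0108, 0.0224, 0.0166], "angular": [0, 0, 0]}, {"claw": 255, "dp": [0.0108, 0.0224, 0.0166], "angular": [0, 0, 0]}, {"claw": 255, "dp": [0.0108, 0.0224, 0.0166], "angular": [0, 0, 0]}, {"claw": 255, "dp": [0.0108, 0.0224, 0.0166], "angular": [0, 0, 0]}])

```text
clock: 11.12
tcp_pos: [0.5199, 0.1247, 0.1356]
orientation: [0.152, 0.677, 0.703, 0.158]
wrist_force: [-0.4, -0.3, -0.5]
finger_gap: 0.0405
```

>>> play_rows(steps=[{"claw": 255, "dp": [0.0108, 0.0224, 0.0166], "angular": [0, 0, 0]}, {"claw": 255, "dp": [0.0108, 0.0224, 0.0166], "angular": [0, 0, 0]}, {"claw": 255, "dp": [0, 0, 0], "angular": [0, 0, 0]}, {"claw": 255, "dp": [0, 0, 0], "angular": [0, 0, 0]}, {"claw": 255, "dp": [0, 0, 0], "angular": [0, 0, 0]}, {"claw": 255, "dp": [0, 0, 0], "angular": [0, 0, 0]}, {"claw": 255, "dp": [0, 0, 0], "angular": [0, 0, 0]}, {"claw": 255, "dp": [0, 0, 0], "angular": [0, 0, 0]}])

```text
clock: 11.78
tcp_pos: [0.5717, 0.1473, 0.1225]
orientation: [0.15, 0.678, 0.703, 0.156]
wrist_force: [-0.1, 0.0, -0.4]
finger_gap: 0.0411
```

```bash
python3 - <<'E'
from h import *
toplug(2,.055,(-.0005,0,.0165)); q=held()
E
```

```text
tool delta [0.0007 0.0001 0.0255]
-N in tool [[-2.0e-04 -1.9e-03  1.0e+00]]
held n 3950 top z -0.0085 tilt(deg) about y,x [0.3 0.2] x ext [-0.0189  0.0204] y ext [-0.0184  0.0185] underside z 0.0175
```

>>> play_rows(steps=[{"claw": 255, "dp": [-0.0003, 0, 0.006], "angular": [0, 0, 0]}, {"claw": 255, "dp": [0, 0, 0.006], "angular": [0, 0, 0]}, {"claw": 255, "dp": [0, 0, 0.006], "angular": [0, 0, 0]}, {"claw": 255, "dp": [0, 0, 0.006], "angular": [0, 0, 0]}, {"claw": 255, "dp": [0, 0, 0.005], "angular": [0, 0, 0]}, {"claw": 255, "dp": [0, 0, 0.005], "angular": [0, 0, 0]}, {"claw": 255, "dp": [0, 0, 0.005], "angular": [0, 0, 0]}, {"claw": 255, "dp": [0, 0, 0], "angular": [0, 0, 0]}])

```text
clock: 12.5
tcp_pos: [0.5884, 0.1479, 0.0851]
orientation: [0.149, 0.678, 0.703, 0.155]
wrist_force: [-0.3, -0.5, -0.7]
finger_gap: 0.0402
```

>>> play_rows(steps=[{"claw": 255, "dp": [0, 0, 0.004], "angular": [0, 0, 0]}, {"claw": 255, "dp": [0, 0, 0.004], "angular": [0, 0, 0]}, {"claw": 255, "dp": [0, 0, 0.004], "angular": [0, 0, 0]}, {"claw": 255, "dp": [0, 0, 0], "angular": [0, 0, 0]}, {"claw": 255, "dp": [0, 0, 0], "angular": [0, 0, 0]}, {"claw": 80, "dp": [0, 0, 0], "angular": [0, 0, 0]}, {"claw": 80, "dp": [0, 0, 0], "angular": [0, 0, 0]}, {"claw": 80, "dp": [0, 0, 0], "angular": [0, 0, 0]}])

```text
clock: 13.17
tcp_pos: [0.5941, 0.1482, 0.0761]
orientation: [0.15, 0.677, 0.703, 0.156]
wrist_force: [-0.4, -1.1, 0.0]
finger_gap: 0.0588
```

```bash
python3 - <<'E'
from h import *
s=env.get_state();print(s['clock'],s['wrist_force'],s['finger_gap']); toplug(2,.028,(0,0,.0175)); im,P,c,W=snap('wrist'); onplug(P,1);onplug(P,2);print(T()[:3,3])
E
```

```text
13.1667 [-0.3770943  -1.12950752  0.01638509] 0.058755869611127616
tool delta [ 0.0001 -0.0007 -0.    ]
-N in tool [[-5.0e-04 -2.1e-03  1.0e+00]]
plug 1 top face at 0.048 n 388 underside 0.0225
plug 2 top face at 0.048 n 1032 underside 0.0225
[0.59397844 0.14823897 0.07604939]
```

>>> play_rows(steps=[{"claw": 60, "dp": [0, 0, -0.02], "angular": [0, 0, 0]}, {"claw": 0, "dp": [0, 0, -0.02], "angular": [0, 0, 0]}, {"claw": 0, "dp": [0, 0, -0.02], "angular": [0, 0, 0]}, {"claw": 0, "dp": [0, 0, -0.02], "angular": [0, 0, 0]}, {"claw": 0, "dp": [0, 0, 0], "angular": [6.24, 0, 0]}, {"claw": 0, "dp": [0, 0, 0], "angular": [6.24, 0, 0]}, {"claw": 0, "dp": [0, 0, 0], "angular": [6.24, 0, 0]}, {"claw": 0, "dp": [0, 0, 0], "angular": [6.24, 0, 0]}])

```text
clock: 13.88
tcp_pos: [0.5605, 0.1471, 0.1504]
orientation: [-0.001, 0.694, 0.72, -0.0]
wrist_force: [0.8, -0.0, 0.5]
finger_gap: 0.085
```

>>> play_rows(steps=[{"claw": 0, "dp": [0.0225, -0.0203, 0.0031], "angular": [0, 0, 0]}, {"claw": 0, "dp": [0.0225, -0.0203, 0.0031], "angular": [0, 0, 0]}, {"claw": 0, "dp": [0.0225, -0.0203, 0.0031], "angular": [0, 0, 0]}, {"claw": 0, "dp": [0.0225, -0.0203, 0.0031], "angular": [0, 0, 0]}, {"claw": 0, "dp": [0.0225, -0.0203, 0.0031], "angular": [0, 0, 0]}, {"claw": 0, "dp": [0.0225, -0.0203, 0.0031], "angular": [0, 0, 0]}, {"claw": 0, "dp": [0, 0, 0], "angular": [0, 0, 0]}, {"claw": 0, "dp": [0, 0, 0], "angular": [0, 0, 0]}])

```text
clock: 14.55
tcp_pos: [0.4322, 0.2783, 0.1297]
orientation: [0.0, 0.693, 0.721, -0.0]
wrist_force: [-0.4, -0.9, -0.9]
finger_gap: 0.0854
```

```bash
python3 - <<'E'
from h import *
im,P,c,W=snap('wrist'); print(rings(P)); print(T().round(4))
E
```

```text
[(0.4638, 0.3726, 21.1, 0.0263, 372, 72), (0.4336, 0.278, 21.4, 0.0263, 324, 196), (0.3652, 0.1807, 21.3, 0.0261, 249, 294), (0.4932, 0.1595, 21.6, 0.0261, 381, 317)]
[[-3.860e-02  9.993e-01  1.000e-03  4.334e-01]
 [ 9.993e-01  3.860e-02  1.000e-04  2.777e-01]
 [ 0.000e+00  1.000e-03 -1.000e+00  1.299e-01]
 [ 0.000e+00  0.000e+00  0.000e+00  1.000e+00]]
```

>>> play_rows(steps=[{"claw": 0, "dp": [0, 0, 0.0284], "angular": [0, 0, 0]}, {"claw": 0, "dp": [0, 0, 0.0284], "angular": [0, 0, 0]}, {"claw": 0, "dp": [0, 0, 0.0284], "angular": [0, 0, 0]}, {"claw": 0, "dp": [0, 0, 0.0284], "angular": [0, 0, 0]}, {"claw": 0, "dp": [0, 0, 0], "angular": [0, 0, 0]}, {"claw": 255, "dp": [0, 0, 0], "angular": [0, 0, 0]}, {"claw": 255, "dp": [0, 0, 0], "angular": [0, 0, 0]}, {"claw": 255, "dp": [0, 0, 0], "angular": [0, 0, 0]}])

```text
clock: 15.27
tcp_pos: [0.4353, 0.2777, 0.018]
orientation: [0.001, 0.694, 0.72, 0.002]
wrist_force: [0.5, 0.6, 0.7]
finger_gap: 0.0514
```

>>> play_rows(steps=[{"claw": 255, "dp": [0, 0, 0], "angular": [0, 0, 0]}, {"claw": 255, "dp": [0, 0, 0], "angular": [0, 0, 0]}, {"claw": 255, "dp": [0, 0, 0], "angular": [0, 0, 0]}, {"claw": 255, "dp": [0, 0, 0], "angular": [0, 0, 0]}, {"claw": 255, "dp": [0, 0, -0.02], "angular": [0, 0, 0]}, {"claw": 255, "dp": [0, 0, -0.04], "angular": [0, 0, 0]}, {"claw": 255, "dp": [0, 0, -0.04], "angular": [0, 0, 0]}, {"claw": 255, "dp": [0, 0, -0.04], "angular": [0, 0, 0]}])

```text
clock: 15.93
tcp_pos: [0.4331, 0.2772, 0.1587]
orientation: [0.0, 0.694, 0.72, 0.0]
wrist_force: [0.5, 0.3, -0.4]
finger_gap: 0.0408
```

>>> play_rows(steps=[{"claw": 255, "dp": [0, 0, 0], "angular": [-6.24, 0, 0]}, {"claw": 255, "dp": [0, 0, 0], "angular": [-6.24, 0, 0]}, {"claw": 255, "dp": [0, 0, 0], "angular": [-6.24, 0, 0]}, {"claw": 255, "dp": [0, 0, 0], "angular": [-6.24, 0, 0]}, {"claw": 255, "dp": [-0.0122, 0.0177, 0.0145], "angular": [0, 0, 0]}, {"claw": 255, "dp": [-0.0122, 0.0177, 0.0145], "angular": [0, 0, 0]}, {"claw": 255, "dp": [-0.0122, 0.0177, 0.0145], "angular": [0, 0, 0]}, {"claw": 255, "dp": [-0.0122, 0.0177, 0.0145], "angular": [0, 0, 0]}])

```text
clock: 16.6
tcp_pos: [0.5246, 0.2319, 0.135]
orientation: [0.15, 0.677, 0.703, 0.157]
wrist_force: [0.2, 0.7, 0.6]
finger_gap: 0.0408
```

>>> play_rows(steps=[{"claw": 255, "dp": [-0.0122, 0.0177, 0.0145], "angular": [0, 0, 0]}, {"claw": 255, "dp": [-0.0122, 0.0177, 0.0145], "angular": [0, 0, 0]}, {"claw": 255, "dp": [0, 0, 0], "angular": [0, 0, 0]}, {"claw": 255, "dp": [0, 0, 0], "angular": [0, 0, 0]}, {"claw": 255, "dp": [0, 0, 0], "angular": [0, 0, 0]}, {"claw": 255, "dp": [0, 0, 0], "angular": [0, 0, 0]}, {"claw": 255, "dp": [0, 0, 0], "angular": [0, 0, 0]}, {"claw": 255, "dp": [0, 0, 0], "angular": [0, 0, 0]}])

```text
clock: 17.27
tcp_pos: [0.5683, 0.2097, 0.1223]
orientation: [0.15, 0.677, 0.703, 0.156]
wrist_force: [-0.7, 0.5, 0.2]
finger_gap: 0.0404
```

```bash
python3 - <<'E'
from h import *
toplug(3,.055,(0,0,.0165)); q=held()
E
```

```text
tool delta [-0.0003  0.001   0.0258]
-N in tool [[-0.001  -0.0016  1.    ]]
held n 3488 top z -0.0075 tilt(deg) about y,x [0.3 0.2] x ext [-0.0184  0.0211] y ext [-0.0185  0.0186] underside z 0.0185
```

>>> play_rows(steps=[{"claw": 255, "dp": [-0.0011, 0.0006, 0.006], "angular": [0, 0, 0]}, {"claw": 255, "dp": [0, 0, 0.006], "angular": [0, 0, 0]}, {"claw": 255, "dp": [0, 0, 0.006], "angular": [0, 0, 0]}, {"claw": 255, "dp": [0, 0, 0.006], "angular": [0, 0, 0]}, {"claw": 255, "dp": [0, 0, 0.005], "angular": [0, 0, 0]}, {"claw": 255, "dp": [0, 0, 0.005], "angular": [0, 0, 0]}, {"claw": 255, "dp": [0, 0, 0.004], "angular": [0, 0, 0]}, {"claw": 255, "dp": [0, 0, 0], "angular": [0, 0, 0]}])

```text
clock: 17.98
tcp_pos: [0.5853, 0.2084, 0.0864]
orientation: [0.149, 0.678, 0.703, 0.155]
wrist_force: [0.5, -0.1, -0.9]
finger_gap: 0.0402
```

>>> play_rows(steps=[{"claw": 255, "dp": [0, 0, 0.004], "angular": [0, 0, 0]}, {"claw": 255, "dp": [0, 0, 0.004], "angular": [0, 0, 0]}, {"claw": 255, "dp": [0, 0, 0.004], "angular": [0, 0, 0]}, {"claw": 255, "dp": [0, 0, 0], "angular": [0, 0, 0]}, {"claw": 255, "dp": [0, 0, 0], "angular": [0, 0, 0]}, {"claw": 80, "dp": [0, 0, 0], "angular": [0, 0, 0]}, {"claw": 80, "dp": [0, 0, 0], "angular": [0, 0, 0]}, {"claw": 80, "dp": [0, 0, 0], "angular": [0, 0, 0]}])

```text
clock: 18.65
tcp_pos: [0.5909, 0.2089, 0.0773]
orientation: [0.15, 0.677, 0.703, 0.156]
wrist_force: [-0.2, 0.1, 0.5]
finger_gap: 0.0586
```

```bash
python3 - <<'E'
from h import *
s=env.get_state();print(s['clock'],s['wrist_force'],s['finger_gap']); toplug(3,.028,(0,0,.0185)); im,P,c,W=snap('wrist'); onplug(P,2);onplug(P,3);print(T()[:3,3])
E
```

```text
18.65 [-0.18328464  0.08245496  0.47766443] 0.05856716432199672
tool delta [ 0.0014 -0.0004  0.0005]
-N in tool [[-5.e-04 -2.e-03  1.e+00]]
plug 2 top face at 0.048 n 384 underside 0.0225
plug 3 top face at 0.025 n 810 underside -0.0005
[0.5908121  0.20886798 0.07725222]
```

b2 ran down to the foot, so it is worn. Fetching the fourth bush.

>>> play_rows(steps=[{"claw": 60, "dp": [0, 0, -0.02], "angular": [0, 0, 0]}, {"claw": 0, "dp": [0, 0, -0.02], "angular": [0, 0, 0]}, {"claw": 0, "dp": [0, 0, -0.02], "angular": [0, 0, 0]}, {"claw": 0, "dp": [0, 0, -0.02], "angular": [0, 0, 0]}, {"claw": 0, "dp": [0, 0, 0], "angular": [6.24, 0, 0]}, {"claw": 0, "dp": [0, 0, 0], "angular": [6.24, 0, 0]}, {"claw": 0, "dp": [0, 0, 0], "angular": [6.24, 0, 0]}, {"claw": 0, "dp": [0, 0, 0], "angular": [6.24, 0, 0]}])

```text
clock: 19.37
tcp_pos: [0.5572, 0.2079, 0.1517]
orientation: [-0.001, 0.694, 0.72, -0.0]
wrist_force: [0.7, 0.9, 0.2]
finger_gap: 0.0856
```

>>> play_rows(steps=[{"claw": 0, "dp": [0.028, -0.0146, 0.0033], "angular": [0, 0, 0]}, {"claw": 0, "dp": [0.028, -0.0146, 0.0033], "angular": [0, 0, 0]}, {"claw": 0, "dp": [0.028, -0.0146, 0.0033], "angular": [0, 0, 0]}, {"claw": 0, "dp": [0.028, -0.0146, 0.0033], "angular": [0, 0, 0]}, {"claw": 0, "dp": [0.028, -0.0146, 0.0033], "angular": [0, 0, 0]}, {"claw": 0, "dp": [0.028, -0.0146, 0.0033], "angular": [0, 0, 0]}, {"claw": 0, "dp": [0, 0, 0], "angular": [0, 0, 0]}, {"claw": 0, "dp": [0, 0, 0], "angular": [0, 0, 0]}])

```text
clock: 20.03
tcp_pos: [0.4621, 0.3735, 0.1294]
orientation: [0.0, 0.693, 0.721, -0.0]
wrist_force: [0.3, 0.3, -0.5]
finger_gap: 0.0854
```

```bash
python3 - <<'E'
from h import *
im,P,c,W=snap('wrist'); print(rings(P)); print(T().round(4))
E
```

```text
[(0.4638, 0.3728, 21.1, 0.0264, 324, 196), (0.3787, 0.1891, 12.7, 0.0213, 234, 363)]
[[-3.870e-02  9.993e-01  3.000e-04  4.629e-01]
 [ 9.993e-01  3.870e-02 -2.000e-04  3.726e-01]
 [-2.000e-04  3.000e-04 -1.000e+00  1.296e-01]
 [ 0.000e+00  0.000e+00  0.000e+00  1.000e+00]]
```

>>> play_rows(steps=[{"claw": 0, "dp": [0, 0, 0.0284], "angular": [0, 0, 0]}, {"claw": 0, "dp": [0, 0, 0.0284], "angular": [0, 0, 0]}, {"claw": 0, "dp": [0, 0, 0.0284], "angular": [0, 0, 0]}, {"claw": 0, "dp": [0, 0, 0.0284], "angular": [0, 0, 0]}, {"claw": 0, "dp": [0, 0, 0], "angular": [0, 0, 0]}, {"claw": 255, "dp": [0, 0, 0], "angular": [0, 0, 0]}, {"claw": 255, "dp": [0, 0, 0], "angular": [0, 0, 0]}, {"claw": 255, "dp": [0, 0, 0], "angular": [0, 0, 0]}])

```text
clock: 20.75
tcp_pos: [0.465, 0.3727, 0.0183]
orientation: [0.0, 0.694, 0.72, 0.002]
wrist_force: [-1.0, 0.2, 0.1]
finger_gap: 0.0514
```

>>> play_rows(steps=[{"claw": 255, "dp": [0, 0, 0], "angular": [0, 0, 0]}, {"claw": 255, "dp": [0, 0, 0], "angular": [0, 0, 0]}, {"claw": 255, "dp": [0, 0, 0], "angular": [0, 0, 0]}, {"claw": 255, "dp": [0, 0, 0], "angular": [0, 0, 0]}, {"claw": 255, "dp": [0, 0, -0.02], "angular": [0, 0, 0]}, {"claw": 255, "dp": [0, 0, -0.04], "angular": [0, 0, 0]}, {"claw": 255, "dp": [0, 0, -0.04], "angular": [0, 0, 0]}, {"claw": 255, "dp": [0, 0, -0.04], "angular": [0, 0, 0]}])

```text
clock: 21.42
tcp_pos: [0.4629, 0.3721, 0.1587]
orientation: [0.0, 0.694, 0.72, 0.0]
wrist_force: [1.0, 0.6, -0.5]
finger_gap: 0.0407
```

>>> play_rows(steps=[{"claw": 255, "dp": [0, 0, 0], "angular": [-6.24, 0, 0]}, {"claw": 255, "dp": [0, 0, 0], "angular": [-6.24, 0, 0]}, {"claw": 255, "dp": [0, 0, 0], "angular": [-6.24, 0, 0]}, {"claw": 255, "dp": [0, 0, 0], "angular": [-6.24, 0, 0]}, {"claw": 255, "dp": [-0.0175, 0.0125, 0.0125], "angular": [0, 0, 0]}, {"claw": 255, "dp": [-0.0175, 0.0125, 0.0125], "angular": [0, 0, 0]}, {"claw": 255, "dp": [-0.0175, 0.0125, 0.0125], "angular": [0, 0, 0]}, {"claw": 255, "dp": [-0.0175, 0.0125, 0.0125], "angular": [0, 0, 0]}])

```text
clock: 22.08
tcp_pos: [0.5326, 0.3047, 0.1334]
orientation: [0.15, 0.677, 0.703, 0.157]
wrist_force: [-0.2, 1.0, -0.5]
finger_gap: 0.0403
```

>>> play_rows(steps=[{"claw": 255, "dp": [-0.0175, 0.0125, 0.0125], "angular": [0, 0, 0]}, {"claw": 255, "dp": [-0.0175, 0.0125, 0.0125], "angular": [0, 0, 0]}, {"claw": 255, "dp": [0, 0, 0], "angular": [0, 0, 0]}, {"claw": 255, "dp": [0, 0, 0], "angular": [0, 0, 0]}, {"claw": 255, "dp": [0, 0, 0], "angular": [0, 0, 0]}, {"claw": 255, "dp": [0, 0, 0], "angular": [0, 0, 0]}, {"claw": 255, "dp": [0, 0, 0], "angular": [0, 0, 0]}, {"claw": 255, "dp": [0, 0, 0], "angular": [0, 0, 0]}])

```text
clock: 22.75
tcp_pos: [0.5661, 0.2718, 0.1201]
orientation: [0.15, 0.677, 0.704, 0.156]
wrist_force: [-0.8, -1.0, -0.7]
finger_gap: 0.0404
```

```bash
python3 - <<'E'
from h import *
toplug(4,.055,(0,0,.0165)); q=held()
E
```

```text
tool delta [-0.0004  0.0018  0.0238]
-N in tool [[-0.0012 -0.0018  1.    ]]
held n 3397 top z -0.0075 tilt(deg) about y,x [0.3 0.2] x ext [-0.019   0.0206] y ext [-0.0184  0.0186] underside z 0.0185
```

>>> play_rows(steps=[{"claw": 255, "dp": [-0.0011, 0.0013, 0.005], "angular": [0, 0, 0]}, {"claw": 255, "dp": [0, 0, 0.006], "angular": [0, 0, 0]}, {"claw": 255, "dp": [0, 0, 0.005], "angular": [0, 0, 0]}, {"claw": 255, "dp": [0, 0, 0.005], "angular": [0, 0, 0]}, {"claw": 255, "dp": [0, 0, 0.005], "angular": [0, 0, 0]}, {"claw": 255, "dp": [0, 0, 0.005], "angular": [0, 0, 0]}, {"claw": 255, "dp": [0, 0, 0.005], "angular": [0, 0, 0]}, {"claw": 255, "dp": [0, 0, 0], "angular": [0, 0, 0]}])

```text
clock: 23.47
tcp_pos: [0.5827, 0.2701, 0.0861]
orientation: [0.15, 0.678, 0.703, 0.155]
wrist_force: [-0.5, -0.8, -0.2]
finger_gap: 0.041
```

>>> play_rows(steps=[{"claw": 255, "dp": [0, 0, 0.004], "angular": [0, 0, 0]}, {"claw": 255, "dp": [0, 0, 0.004], "angular": [0, 0, 0]}, {"claw": 255, "dp": [0, 0, 0.004], "angular": [0, 0, 0]}, {"claw": 255, "dp": [0, 0, 0], "angular": [0, 0, 0]}, {"claw": 255, "dp": [0, 0, 0], "angular": [0, 0, 0]}, {"claw": 80, "dp": [0, 0, 0], "angular": [0, 0, 0]}, {"claw": 80, "dp": [0, 0, 0], "angular": [0, 0, 0]}, {"claw": 80, "dp": [0, 0, 0], "angular": [0, 0, 0]}])

```text
clock: 24.13
tcp_pos: [0.5882, 0.2708, 0.0771]
orientation: [0.15, 0.677, 0.703, 0.156]
wrist_force: [-0.4, 0.4, 0.3]
finger_gap: 0.0585
```

>>> play_rows(steps=[{"claw": 60, "dp": [0, 0, -0.02], "angular": [0, 0, 0]}, {"claw": 0, "dp": [0, 0, -0.02], "angular": [0, 0, 0]}, {"claw": 0, "dp": [0, 0, -0.02], "angular": [0, 0, 0]}, {"claw": 0, "dp": [0, 0, -0.02], "angular": [0, 0, 0]}, {"claw": 0, "dp": [0, 0, -0.02], "angular": [0, 0, 0]}, {"claw": 0, "dp": [0, 0, -0.02], "angular": [0, 0, 0]}, {"claw": 0, "dp": [0, 0, 0], "angular": [0, 0, 0]}, {"claw": 0, "dp": [0, 0, 0], "angular": [0, 0, 0]}])

```text
clock: 24.8
tcp_pos: [0.5382, 0.2693, 0.1872]
orientation: [0.151, 0.677, 0.703, 0.157]
wrist_force: [0.3, -0.4, -0.6]
finger_gap: 0.0855
```

>>> play_rows(steps=[{"claw": 0, "dp": [-0.02, 0, 0], "angular": [0, 0, 0]}, {"claw": 0, "dp": [-0.02, 0, 0], "angular": [0, 0, 0]}, {"claw": 0, "dp": [-0.02, 0, 0], "angular": [0, 0, 0]}, {"claw": 0, "dp": [-0.02, 0, 0], "angular": [0, 0, 0]}, {"claw": 0, "dp": [0, 0, 0], "angular": [0, 0, 0]}, {"claw": 0, "dp": [0, 0, 0], "angular": [0, 0, 0]}, {"claw": 0, "dp": [0, 0, 0], "angular": [0, 0, 0]}, {"claw": 0, "dp": [0, 0, 0], "angular": [0, 0, 0]}])

```text
clock: 25.47
tcp_pos: [0.5404, 0.1894, 0.1849]
orientation: [0.15, 0.677, 0.703, 0.155]
wrist_force: [-0.3, -0.3, 0.2]
finger_gap: 0.0854
```

```bash
python3 - <<'E'
from h import *
s=env.get_state();print(s['clock'],s['tcp_pos'],s['finger_gap']); im,P,c,W=snap('wrist','w5.png'); print(T()[:3,3])
for k in(1,2,3,4):onplug(P,k)
E
```

```text
25.4667 [0.54035397 0.18940856 0.18487264] 0.08537334145953963
[0.54034488 0.18953049 0.18502566]
plug 1 top face at 0.048 n 261 underside 0.0225
plug 2 top face at 0.048 n 296 underside 0.0225
plug 3 top face at 0.025 n 335 underside -0.0005
plug 4 top face at 0.025 n 440 underside -0.0005
```

View pics/w5.png

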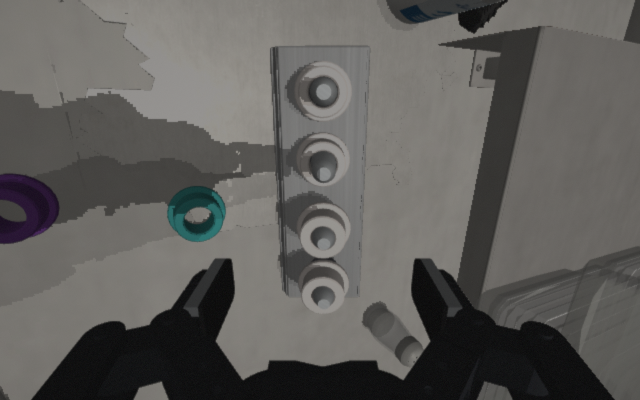

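Plugs from top to bottom are 4 at (323,90), 3 at (322,160), 2 at (323,230) and 1 at (323,290). All four bushes stand on the gauge: 1 and 2 at the step, 3 and 4 at the foot. I'll let the set stand a moment, then take the bush off plug_1.

>>> play_rows(steps=[{"claw": 0, "dp": [0, 0, 0], "angular": [0, 0, 0]}, {"claw": 0, "dp": [0, 0, 0], "angular": [0, 0, 0]}, {"claw": 0, "dp": [0, 0, 0], "angular": [0, 0, 0]}, {"claw": 0, "dp": [0, 0, 0], "angular": [0, 0, 0]}, {"claw": 0, "dp": [0, 0, 0], "angular": [0, 0, 0]}, {"claw": 0, "dp": [0, 0, 0], "angular": [0, 0, 0]}, {"claw": 0, "dp": [0, 0, 0], "angular": [0, 0, 0]}, {"claw": 0, "dp": [0, 0, 0], "angular": [0, 0, 0]}])

```text
clock: 26.18
tcp_pos: [0.5404, 0.1888, 0.1855]
orientation: [0.15, 0.677, 0.703, 0.156]
wrist_force: [-0.7, 0.0, 0.5]
finger_gap: 0.0854
```

>>> play_rows(steps=[{"claw": 0, "dp": [0, 0, 0], "angular": [0, 0, 0]}, {"claw": 0, "dp": [0, 0, 0], "angular": [0, 0, 0]}, {"claw": 0, "dp": [-0.0263, 0, 0.014], "angular": [0, 0, 0]}, {"claw": 0, "dp": [-0.0263, 0, 0.014], "angular": [0, 0, 0]}, {"claw": 0, "dp": [-0.0263, 0, 0.014], "angular": [0, 0, 0]}, {"claw": 0, "dp": [-0.0263, 0.0006, 0.014], "angular": [0, 0, 0]}, {"claw": 0, "dp": [0, 0, 0], "angular": [0, 0, 0]}, {"claw": 0, "dp": [0, 0, 0], "angular": [0, 0, 0]}])

```text
clock: 26.85
tcp_pos: [0.5681, 0.0832, 0.1339]
orientation: [0.149, 0.679, 0.702, 0.155]
wrist_force: [-0.4, -0.6, 0.5]
finger_gap: 0.0854
```

```bash
python3 - <<'E'
from h import *
s=env.get_state();print(s['clock']);toplug(1,.0235,(0,0,.0165)); snap('wrist'); toplug(1,.0235,(0,0,.0165))
im,P,c,W=snap('top')
q=P[185:226,362:404].reshape(-1,3)
t=q[(q[:,2]>.05)&(q[:,2]<.135)]; print(len(t),t.min(0),t.max(0))
b=t[t[:,2]<.1]; print(len(b),b.mean(0),t[t[:,2]>.115].mean(0))
f=q[(q[:,2]>.008)&(q[:,2]<.022)]; print('foot',cv2.minEnclosingCircle((f[:,:2]*1000).astype(np.float32)))
im,P,c,W=snap('scene')
q=P[220:272,350:392].reshape(-1,3)
t=q[(q[:,2]>.03)&(q[:,2]<.11)]
r=least_squares(lambda p:np.hypot(t[:,0]-p[0],t[:,1]-p[1])-.010,[.513,-.172],loss='soft_l1',f_scale=.001);print('scene shaft',r.x,np.sqrt((r.fun**2).mean()),len(t))
E
```

```text
26.85
tool delta [0.0022 0.0009 0.0699]
-N in tool [[6.e-04 7.e-04 1.e+00]]
tool delta [0.0012 0.0002 0.0705]
-N in tool [[-2.e-04 -6.e-04  1.e+00]]
58 [ 0.50447847 -0.18295482  0.05349754] [ 0.52355954 -0.16340093  0.12435226]
15 [ 0.50927766 -0.16813739  0.07649688] [ 0.51418864 -0.17336928  0.11927986]
foot ((518.1256713867188, -169.62930297851562), 49.90107727050781)
scene shaft [ 0.51428055 -0.17185223] 0.001015825437422353 146
```

>>> play_rows(steps=[{"claw": 0, "dp": [0.0012, 0.0002, 0.014], "angular": [0, 0, 0]}, {"claw": 0, "dp": [0, 0, 0.014], "angular": [0, 0, 0]}, {"claw": 0, "dp": [0, 0, 0.014], "angular": [0, 0, 0]}, {"claw": 0, "dp": [0, 0, 0.014], "angular": [0, 0, 0]}, {"claw": 0, "dp": [0, 0, 0.0143], "angular": [0, 0, 0]}, {"claw": 0, "dp": [0, 0, 0], "angular": [0, 0, 0]}, {"claw": 255, "dp": [0, 0, 0], "angular": [0, 0, 0]}, {"claw": 255, "dp": [0, 0, 0], "angular": [0, 0, 0]}])

```text
clock: 27.67
tcp_pos: [0.5984, 0.0877, 0.0722]
orientation: [0.15, 0.677, 0.703, 0.156]
wrist_force: [1.2, 0.3, 0.3]
finger_gap: 0.0641
```

>>> play_rows(steps=[{"claw": 255, "dp": [0, 0, 0], "angular": [0, 0, 0]}, {"claw": 255, "dp": [0, 0, 0], "angular": [0, 0, 0]}, {"claw": 255, "dp": [0, 0, 0], "angular": [0, 0, 0]}, {"claw": 255, "dp": [0, 0, 0], "angular": [0, 0, 0]}, {"claw": 255, "dp": [0, 0, 0], "angular": [0, 0, 0]}, {"claw": 255, "dp": [0, 0, 0], "angular": [0, 0, 0]}, {"claw": 255, "dp": [0, 0, -0.004], "angular": [0, 0, 0]}, {"claw": 255, "dp": [0, 0, -0.006], "angular": [0, 0, 0]}])

```text
clock: 28.33
tcp_pos: [0.5938, 0.0866, 0.0805]
orientation: [0.15, 0.678, 0.703, 0.155]
wrist_force: [0.8, -0.5, -0.8]
finger_gap: 0.0404
```

>>> play_rows(steps=[{"claw": 255, "dp": [0, 0, -0.015], "angular": [0, 0, 0]}, {"claw": 255, "dp": [0, 0, -0.025], "angular": [0, 0, 0]}, {"claw": 255, "dp": [0, 0, -0.025], "angular": [0, 0, 0]}, {"claw": 255, "dp": [0, 0, -0.025], "angular": [0, 0, 0]}, {"claw": 255, "dp": [0, 0, 0], "angular": [6.24, 0, 0]}, {"claw": 255, "dp": [0, 0, 0], "angular": [6.24, 0, 0]}, {"claw": 255, "dp": [0, 0, 0], "angular": [6.24, 0, 0]}, {"claw": 255, "dp": [0, 0, 0], "angular": [6.24, 0, 0]}])

```text
clock: 29.0
tcp_pos: [0.5565, 0.0852, 0.1647]
orientation: [-0.0, 0.694, 0.72, -0.0]
wrist_force: [1.3, 0.2, -1.0]
finger_gap: 0.0408
```

>>> play_rows(steps=[{"claw": 255, "dp": [-0.032, -0.0064, -0.003], "angular": [0, 0, 0]}, {"claw": 255, "dp": [-0.032, -0.0064, -0.003], "angular": [0, 0, 0]}, {"claw": 255, "dp": [-0.032, -0.0064, -0.003], "angular": [0, 0, 0]}, {"claw": 255, "dp": [-0.032, -0.0064, -0.003], "angular": [0, 0, 0]}, {"claw": 255, "dp": [-0.032, -0.0064, -0.003], "angular": [0, 0, 0]}, {"claw": 255, "dp": [-0.032, -0.0064, -0.003], "angular": [0, 0, 0]}, {"claw": 255, "dp": [-0.026, -0.0054, -0.003], "angular": [0, 0, 0]}, {"claw": 255, "dp": [0, 0, 0], "angular": [0, 0, 0]}])

```text
clock: 29.67
tcp_pos: [0.5204, -0.1389, 0.1841]
orientation: [0.002, 0.696, 0.718, -0.0]
wrist_force: [0.2, 0.6, 0.2]
finger_gap: 0.0405
```

```bash
python3 - <<'E'
from h import *
s=env.get_state();print(s['clock'],T().round(4)); held(fn='w6.png'); print(T().round(4)[:3,3])
im,P,c,W=snap('wrist')
f=(P[...,2]>.02)&(P[...,2]<.11)&(np.hypot(P[...,0]-.514,P[...,1]+.172)<.03)
t=P[f]; print(len(t), t.mean(0) if len(t) else '')
if len(t)>30:
    r=least_squares(lambda p:np.hypot(t[:,0]-p[0],t[:,1]-p[1])-.010,[.514,-.172],loss='soft_l1',f_scale=.001);print('wrist shaft',r.x,np.sqrt((r.fun**2).mean()))
E
```

```text
29.6667 [[-0.0317  0.9995  0.0019  0.5204]
 [ 0.9995  0.0317 -0.0028 -0.1389]
 [-0.0029  0.0018 -1.      0.1841]
 [ 0.      0.      0.      1.    ]]
held n 3800 top z -0.0075 tilt(deg) about y,x [0.6 0.8] x ext [-0.0211  0.0182] y ext [-0.0185  0.0184] underside z 0.0185
[ 0.5204 -0.1368  0.1837]
38 [ 0.51361251 -0.16410772  0.02462507]
wrist shaft [ 0.51490831 -0.17314227] 0.00024287217573562984
```

View pics/w6.png

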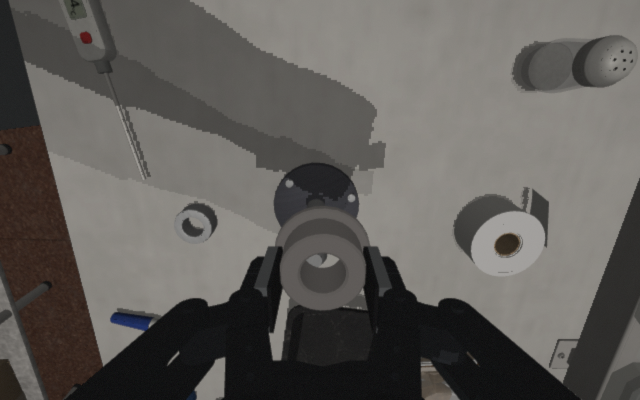

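>>> play_rows(steps=[{"claw": 255, "dp": [0.02, 0, 0], "angular": [0, 0, 0]}, {"claw": 255, "dp": [0.02, 0, 0], "angular": [0, 0, 0]}, {"claw": 255, "dp": [0.02, 0, 0], "angular": [0, 0, 0]}, {"claw": 255, "dp": [0, 0, 0], "angular": [0, 0, 0]}, {"claw": 255, "dp": [0, 0, 0], "angular": [0, 0, 0]}, {"claw": 255, "dp": [0, 0, 0], "angular": [0, 0, 0]}, {"claw": 255, "dp": [0, 0, 0], "angular": [0, 0, 0]}, {"claw": 255, "dp": [0, 0, 0], "angular": [0, 0, 0]}])

```text
clock: 30.43
tcp_pos: [0.5183, -0.0746, 0.1829]
orientation: [0.0, 0.694, 0.72, -0.0]
wrist_force: [-0.3, 0.2, 0.4]
finger_gap: 0.0406
```

```bash
python3 - <<'E'
from h import *
s=env.get_state();print(s['clock'],T().round(4)); held(); 
im,P,c,W=snap('wrist')
d=np.hypot(P[...,0]-.514,P[...,1]+.172)
t=P[(P[...,2]>.022)&(P[...,2]<.109)&(d<.02)]; print(len(t))
r=least_squares(lambda p:np.hypot(t[:,0]-p[0],t[:,1]-p[1])-.010,[.514,-.172],loss='soft_l1',f_scale=.001);print('wrist shaft',r.x,np.sqrt((r.fun**2).mean()))
f=P[(P[...,2]>.010)&(P[...,2]<.02)&(d<.06)]; print('foot',cv2.minEnclosingCircle((f[:,:2]*1000).astype(np.float32)))
t=P[(P[...,2]>.116)&(P[...,2]<.124)&(d<.015)]; print('tip',len(t),t.mean(0) if len(t) else '')
E
```

```text
30.4333 [[-3.660e-02  9.993e-01  0.000e+00  5.183e-01]
 [ 9.993e-01  3.660e-02 -1.000e-04 -7.460e-02]
 [-1.000e-04  0.000e+00 -1.000e+00  1.829e-01]
 [ 0.000e+00  0.000e+00  0.000e+00  1.000e+00]]
held n 3896 top z -0.0065 tilt(deg) about y,x [0.7 0.8] x ext [-0.019   0.0204] y ext [-0.0184  0.0184] underside z 0.0195
254
wrist shaft [ 0.51488153 -0.17312937] 0.0003154518969256087
foot ((521.0411987304688, -168.082275390625), 17.489896774291992)
tip 323 [ 0.51495831 -0.17029982  0.12000082]
```

>>> play_rows(steps=[{"claw": 255, "dp": [-0.0198, -0.0014, 0], "angular": [0, 0, 0]}, {"claw": 255, "dp": [-0.0198, -0.0014, 0], "angular": [0, 0, 0]}, {"claw": 255, "dp": [-0.0198, -0.0014, 0], "angular": [0, 0, 0]}, {"claw": 255, "dp": [-0.0198, -0.0014, 0], "angular": [0, 0, 0]}, {"claw": 255, "dp": [-0.0198, -0.0014, 0], "angular": [0, 0, 0]}, {"claw": 255, "dp": [0, 0, 0.015], "angular": [0, 0, 0]}, {"claw": 255, "dp": [0, 0, 0.015], "angular": [0, 0, 0]}, {"claw": 255, "dp": [0, 0, 0], "angular": [0, 0, 0]}])

```text
clock: 31.2
tcp_pos: [0.5131, -0.1736, 0.1502]
orientation: [-0.002, 0.695, 0.719, -0.001]
wrist_force: [-0.1, 0.0, -0.8]
finger_gap: 0.0407
```

```bash
python3 - <<'E'
from h import *
print(T().round(4)); held(); delta([.5149,-.1738,.07]); delta([.5149,-.1738,.07])
E
```

```text
[[-0.0353  0.9994 -0.0043  0.5131]
 [ 0.9994  0.0353  0.0022 -0.1736]
 [ 0.0024 -0.0042 -1.      0.1502]
 [ 0.      0.      0.      1.    ]]
held n 3846 top z -0.0055 tilt(deg) about y,x [0.6 0.9] x ext [-0.0192  0.02  ] y ext [-0.0185  0.0184] underside z 0.0205
tool delta [-0.0006  0.0016  0.0815]
tool delta [-0.0006  0.0016  0.0815]
```

>>> play_rows(force=60, steps=[{"claw": 255, "dp": [-0.0003, 0.001, 0], "angular": [0, 0, 0]}, {"claw": 255, "dp": [0, 0, 0.004], "angular": [0, 0, 0]}, {"claw": 255, "dp": [0, 0, 0.004], "angular": [0, 0, 0]}, {"claw": 255, "dp": [0, 0, 0.004], "angular": [0, 0, 0]}, {"claw": 255, "dp": [0, 0, 0.004], "angular": [0, 0, 0]}, {"claw": 255, "dp": [0, 0, 0.004], "angular": [0, 0, 0]}, {"claw": 255, "dp": [0, 0, 0.004], "angular": [0, 0, 0]}, {"claw": 255, "dp": [0, 0, 0], "angular": [0, 0, 0]}])

```text
clock: 31.92
tcp_pos: [0.5152, -0.1733, 0.1279]
orientation: [-0.001, 0.694, 0.72, -0.0]
wrist_force: [0.1, 0.1, -1.1]
finger_gap: 0.0402
```

```bash
python3 - <<'E'
from h import *
print(env.get_state()['wrist_force']);held(); delta([.5149,-.1738,.07])
E
```

```text
[ 0.08211354  0.1309216  -1.10208367]
held n 3799 top z -0.0065 tilt(deg) about y,x [0.6 0.9] x ext [-0.0189  0.0204] y ext [-0.0185  0.0185] underside z 0.0195
tool delta [-0.0004 -0.0005  0.0583]
```

>>> play_rows(steps=[{"claw": 255, "dp": [0, 0, 0.0103], "angular": [0, 0, 0]}, {"claw": 255, "dp": [0, 0, 0.0103], "angular": [0, 0, 0]}, {"claw": 255, "dp": [0, 0, 0.0103], "angular": [0, 0, 0]}, {"claw": 255, "dp": [0, 0, 0.0103], "angular": [0, 0, 0]}, {"claw": 255, "dp": [0, 0, 0.0103], "angular": [0, 0, 0]}, {"claw": 255, "dp": [0, 0, 0.0103], "angular": [0, 0, 0]}, {"claw": 255, "dp": [0, 0, 0], "angular": [0, 0, 0]}, {"claw": 255, "dp": [0, 0, 0], "angular": [0, 0, 0]}])

```text
clock: 32.63
tcp_pos: [0.5154, -0.1735, 0.0661]
orientation: [-0.001, 0.694, 0.72, -0.0]
wrist_force: [-0.7, 2.3, -2.3]
finger_gap: 0.0395
```

>>> play_rows(steps=[{"claw": 80, "dp": [0, 0, 0], "angular": [0, 0, 0]}, {"claw": 80, "dp": [0, 0, 0], "angular": [0, 0, 0]}, {"claw": 80, "dp": [0, 0, 0], "angular": [0, 0, 0]}, {"claw": 80, "dp": [0, 0, 0], "angular": [0, 0, 0]}, {"claw": 80, "dp": [0, 0, 0], "angular": [0, 0, 0]}, {"claw": 80, "dp": [0, 0, -0.02], "angular": [0, 0, 0]}, {"claw": 80, "dp": [0, 0, -0.03], "angular": [0, 0, 0]}, {"claw": 80, "dp": [0, 0, -0.03], "angular": [0, 0, 0]}])

```text
clock: 33.3
tcp_pos: [0.515, -0.1733, 0.1474]
orientation: [-0.001, 0.694, 0.72, -0.0]
wrist_force: [0.7, -1.2, -0.3]
finger_gap: 0.0588
```

```bash
cat >> h.py <<'E'
SH=np.array([.5149,-.1731])
def onshaft(P):
    r=np.hypot(P[...,0]-SH[0],P[...,1]-SH[1]); z=P[...,2][(r>.0145)&(r<.0205)&(P[...,2]<.14)]; z=z[~np.isnan(z)]
    h,e=np.histogram(z,np.arange(0,.14,.002)); print('shaft ring faces',[(round(a,3),int(b)) for a,b in zip(e,h) if b>10])
E
python3 - <<'E'
from h import *
print(T().round(4)); im,P,c,W=snap('wrist'); onshaft(P)
E
```

```text
[[-0.037   0.9993 -0.0022  0.515 ]
 [ 0.9993  0.037   0.001  -0.1733]
 [ 0.0011 -0.0021 -1.      0.1474]
 [ 0.      0.      0.      1.    ]]
shaft ring faces [(np.float64(0.04), 129), (np.float64(0.042), 577), (np.float64(0.044), 12)]
```

First good bush seated (top at 42 mm = 16 + 26). On to plug_2.

>>> play_rows(steps=[{"claw": 0, "dp": [0.0265, 0.0053, -0.004], "angular": [0, 0, 0]}, {"claw": 0, "dp": [0.0265, 0.0053, -0.004], "angular": [0, 0, 0]}, {"claw": 0, "dp": [0.0265, 0.0053, -0.004], "angular": [0, 0, 0]}, {"claw": 0, "dp": [0.0265, 0.0053, -0.004], "angular": [0, 0, 0]}, {"claw": 0, "dp": [0.0265, 0.0053, -0.004], "angular": [0, 0, 0]}, {"claw": 0, "dp": [0.0265, 0.0053, -0.004], "angular": [0, 0, 0]}, {"claw": 0, "dp": [0.0265, 0.0053, 0], "angular": [0, 0, 0]}, {"claw": 0, "dp": [0.0265, 0.0053, 0], "angular": [0, 0, 0]}])

```text
clock: 34.02
tcp_pos: [0.5509, 0.0411, 0.1718]
orientation: [0.001, 0.694, 0.72, 0.001]
wrist_force: [0.2, -0.9, -0.0]
finger_gap: 0.0854
```

>>> play_rows(steps=[{"claw": 0, "dp": [0.0265, 0.0053, 0], "angular": [0, 0, 0]}, {"claw": 0, "dp": [0.0265, 0.0053, 0], "angular": [0, 0, 0]}, {"claw": 0, "dp": [0.0265, 0.0053, 0], "angular": [0, 0, 0]}, {"claw": 0, "dp": [0.0265, 0.0053, 0], "angular": [0, 0, 0]}, {"claw": 0, "dp": [0, 0, 0], "angular": [-6.24, 0, 0]}, {"claw": 0, "dp": [0, 0, 0], "angular": [-6.24, 0, 0]}, {"claw": 0, "dp": [0, 0, 0], "angular": [-6.24, 0, 0]}, {"claw": 0, "dp": [0, 0, 0], "angular": [-6.24, 0, 0]}])

```text
clock: 34.68
tcp_pos: [0.5682, 0.147, 0.1719]
orientation: [0.152, 0.677, 0.703, 0.158]
wrist_force: [0.4, 0.4, -0.2]
finger_gap: 0.0856
```

```bash
python3 - <<'E'
from h import *
im,P,c,W=snap('wrist')
for k in (1,2,3,4): onplug(P,k)
toplug(2,.0935,(0,0,.0165));print(T().round(4))
E
```

```text
plug 1 top face at 0.0 n 184 underside -0.0255
plug 2 top face at 0.048 n 419 underside 0.0225
plug 3 top face at 0.025 n 514 underside -0.0005
plug 4 top face at 0.025 n 609 underside -0.0005
tool delta [ 0.0008 -0.006   0.0302]
-N in tool [[-3.0e-04 -1.7e-03  1.0e+00]]
[[-3.870e-02  9.058e-01  4.220e-01  5.590e-01]
 [ 9.993e-01  3.540e-02  1.570e-02  1.463e-01]
 [-7.000e-04  4.223e-01 -9.065e-01  1.643e-01]
 [ 0.000e+00  0.000e+00  0.000e+00  1.000e+00]]
```

>>> play_rows(steps=[{"claw": 0, "dp": [0.0008, -0.006, 0.015], "angular": [0, 0, 0]}, {"claw": 0, "dp": [0, 0, 0.015], "angular": [0, 0, 0]}, {"claw": 0, "dp": [0, 0, 0], "angular": [0, 0, 0]}, {"claw": 0, "dp": [0, 0, 0], "angular": [0, 0, 0]}, {"claw": 0, "dp": [0, 0, 0], "angular": [0, 0, 0]}, {"claw": 0, "dp": [0, 0, 0], "angular": [0, 0, 0]}, {"claw": 0, "dp": [0, 0, 0], "angular": [0, 0, 0]}, {"claw": 0, "dp": [0, 0, 0], "angular": [0, 0, 0]}])

```text
clock: 35.4
tcp_pos: [0.5753, 0.1476, 0.1421]
orientation: [0.15, 0.677, 0.703, 0.156]
wrist_force: [-0.1, 0.3, 0.2]
finger_gap: 0.0855
```

```bash
python3 - <<'E'
from h import *
toplug(2,.0235,(0,0,.0165))
E
```

```text
tool delta [ 0.     -0.0115  0.0732]
-N in tool [[-4.e-04 -2.e-03  1.e+00]]
```

>>> play_rows(steps=[{"claw": 0, "dp": [0, -0.0115, 0], "angular": [0, 0, 0]}, {"claw": 0, "dp": [0, 0, 0.0146], "angular": [0, 0, 0]}, {"claw": 0, "dp": [0, 0, 0.0146], "angular": [0, 0, 0]}, {"claw": 0, "dp": [0, 0, 0.0146], "angular": [0, 0, 0]}, {"claw": 0, "dp": [0, 0, 0.0146], "angular": [0, 0, 0]}, {"claw": 0, "dp": [0, 0, 0.0146], "angular": [0, 0, 0]}, {"claw": 0, "dp": [0, 0, 0], "angular": [0, 0, 0]}, {"claw": 255, "dp": [0, 0, 0], "angular": [0, 0, 0]}])

```text
clock: 36.07
tcp_pos: [0.5946, 0.1482, 0.0697]
orientation: [0.149, 0.678, 0.703, 0.155]
wrist_force: [-0.3, 0.5, 0.0]
finger_gap: 0.0751
```

>>> play_rows(steps=[{"claw": 255, "dp": [0, 0, 0], "angular": [0, 0, 0]}, {"claw": 255, "dp": [0, 0, 0], "angular": [0, 0, 0]}, {"claw": 255, "dp": [0, 0, 0], "angular": [0, 0, 0]}, {"claw": 255, "dp": [0, 0, 0], "angular": [0, 0, 0]}, {"claw": 255, "dp": [0, 0, 0], "angular": [0, 0, 0]}, {"claw": 255, "dp": [0, 0, 0], "angular": [0, 0, 0]}, {"claw": 255, "dp": [0, 0, -0.004], "angular": [0, 0, 0]}, {"claw": 255, "dp": [0, 0, -0.006], "angular": [0, 0, 0]}])

```text
clock: 36.73
tcp_pos: [0.5907, 0.1481, 0.0794]
orientation: [0.15, 0.678, 0.703, 0.155]
wrist_force: [0.7, -0.5, -1.1]
finger_gap: 0.0397
```

>>> play_rows(steps=[{"claw": 255, "dp": [0, 0, -0.02], "angular": [0, 0, 0]}, {"claw": 255, "dp": [0, 0, -0.025], "angular": [0, 0, 0]}, {"claw": 255, "dp": [0, 0, -0.025], "angular": [0, 0, 0]}, {"claw": 255, "dp": [0, 0, -0.025], "angular": [0, 0, 0]}, {"claw": 255, "dp": [0, 0, 0], "angular": [6.24, 0, 0]}, {"claw": 255, "dp": [0, 0, 0], "angular": [6.24, 0, 0]}, {"claw": 255, "dp": [0, 0, 0], "angular": [6.24, 0, 0]}, {"claw": 255, "dp": [0, 0, 0], "angular": [6.24, 0, 0]}])

```text
clock: 37.4
tcp_pos: [0.5509, 0.1468, 0.1681]
orientation: [-0.001, 0.694, 0.72, -0.0]
wrist_force: [1.0, 0.8, -1.2]
finger_gap: 0.0392
```

>>> play_rows(steps=[{"claw": 255, "dp": [-0.0266, -0.004, -0.001], "angular": [0, 0, 0]}, {"claw": 255, "dp": [-0.0266, -0.004, -0.001], "angular": [0, 0, 0]}, {"claw": 255, "dp": [-0.0266, -0.004, -0.001], "angular": [0, 0, 0]}, {"claw": 255, "dp": [-0.0266, -0.004, -0.001], "angular": [0, 0, 0]}, {"claw": 255, "dp": [-0.0266, -0.004, -0.001], "angular": [0, 0, 0]}, {"claw": 255, "dp": [-0.0266, -0.004, -0.001], "angular": [0, 0, 0]}, {"claw": 255, "dp": [-0.0266, -0.004, -0.001], "angular": [0, 0, 0]}, {"claw": 255, "dp": [-0.0266, -0.004, -0.001], "angular": [0, 0, 0]}])

```text
clock: 38.07
tcp_pos: [0.5263, -0.0684, 0.174]
orientation: [0.0, 0.694, 0.72, 0.0]
wrist_force: [0.5, 0.4, -0.2]
finger_gap: 0.0396
```

>>> play_rows(steps=[{"claw": 255, "dp": [-0.0266, -0.004, -0.001], "angular": [0, 0, 0]}, {"claw": 255, "dp": [-0.0266, -0.004, -0.001], "angular": [0, 0, 0]}, {"claw": 255, "dp": [-0.0266, -0.004, -0.001], "angular": [0, 0, 0]}, {"claw": 255, "dp": [-0.0266, -0.004, -0.001], "angular": [0, 0, 0]}, {"claw": 255, "dp": [0, 0, 0], "angular": [0, 0, 0]}, {"claw": 255, "dp": [0, 0, 0], "angular": [0, 0, 0]}, {"claw": 255, "dp": [0, 0, 0], "angular": [0, 0, 0]}, {"claw": 255, "dp": [0, 0, 0], "angular": [0, 0, 0]}])

```text
clock: 38.73
tcp_pos: [0.5146, -0.1732, 0.1776]
orientation: [-0.0, 0.694, 0.72, 0.0]
wrist_force: [-0.0, 0.3, 0.2]
finger_gap: 0.0398
```

```bash
python3 - <<'E'
from h import *
print(T().round(4)); held(); delta([.5149,-.1731,.15]); delta([.5149,-.1731,.15])
E
```

```text
[[-3.810e-02  9.993e-01 -4.000e-04  5.146e-01]
 [ 9.993e-01  3.810e-02  5.000e-04 -1.732e-01]
 [ 5.000e-04 -4.000e-04 -1.000e+00  1.776e-01]
 [ 0.000e+00  0.000e+00  0.000e+00  1.000e+00]]
held n 3874 top z -0.0075 tilt(deg) about y,x [ 0.5 -0.2] x ext [-0.0186  0.0207] y ext [-0.0184  0.0184] underside z 0.0185
tool delta [-0.0001  0.0002  0.0276]
tool delta [-0.0001  0.0002  0.0276]
```

>>> play_rows(steps=[{"claw": 255, "dp": [-0.0009, 0.0002, 0.01], "angular": [0, 0, 0]}, {"claw": 255, "dp": [0, 0, 0.01], "angular": [0, 0, 0]}, {"claw": 255, "dp": [0, 0, 0.01], "angular": [0, 0, 0]}, {"claw": 255, "dp": [0, 0, 0.006], "angular": [0, 0, 0]}, {"claw": 255, "dp": [0, 0, 0.006], "angular": [0, 0, 0]}, {"claw": 255, "dp": [0, 0, 0.006], "angular": [0, 0, 0]}, {"claw": 255, "dp": [0, 0, 0.006], "angular": [0, 0, 0]}, {"claw": 255, "dp": [0, 0, 0], "angular": [0, 0, 0]}])

```text
clock: 39.45
tcp_pos: [0.5144, -0.1743, 0.1221]
orientation: [-0.001, 0.694, 0.72, 0.0]
wrist_force: [1.8, 1.3, -1.6]
finger_gap: 0.0397
```

>>> play_rows(steps=[{"claw": 255, "dp": [0, 0, 0.009], "angular": [0, 0, 0]}, {"claw": 255, "dp": [0, 0, 0.009], "angular": [0, 0, 0]}, {"claw": 255, "dp": [0, 0, 0.009], "angular": [0, 0, 0]}, {"claw": 255, "dp": [0, 0, 0.009], "angular": [0, 0, 0]}, {"claw": 255, "dp": [0, 0, 0.009], "angular": [0, 0, 0]}, {"claw": 255, "dp": [0, 0, 0.009], "angular": [0, 0, 0]}, {"claw": 255, "dp": [0, 0, 0], "angular": [0, 0, 0]}, {"claw": 255, "dp": [0, 0, 0], "angular": [0, 0, 0]}])

```text
clock: 40.12
tcp_pos: [0.5145, -0.1743, 0.0683]
orientation: [-0.001, 0.694, 0.72, 0.0]
wrist_force: [0.9, 4.9, -3.7]
finger_gap: 0.0397
```

>>> play_rows(steps=[{"claw": 80, "dp": [0, 0, 0], "angular": [0, 0, 0]}, {"claw": 80, "dp": [0, 0, 0], "angular": [0, 0, 0]}, {"claw": 80, "dp": [0, 0, 0], "angular": [0, 0, 0]}, {"claw": 80, "dp": [0, 0, 0], "angular": [0, 0, 0]}, {"claw": 80, "dp": [0, 0, 0], "angular": [0, 0, 0]}, {"claw": 80, "dp": [0, 0, -0.02], "angular": [0, 0, 0]}, {"claw": 80, "dp": [0, 0, -0.03], "angular": [0, 0, 0]}, {"claw": 80, "dp": [0, 0, -0.03], "angular": [0, 0, 0]}])

```text
clock: 40.78
tcp_pos: [0.514, -0.1748, 0.1498]
orientation: [-0.001, 0.694, 0.72, -0.001]
wrist_force: [0.3, -0.2, 0.2]
finger_gap: 0.059
```

```bash
python3 - <<'E'
from h import *
print(T().round(4)); im,P,c,W=snap('wrist'); onshaft(P); print(rings(P))
im,P,c,W=snap('top')
for z0 in (.026,.035):
    q=P[170:222,418:490].reshape(-1,3); q=q[(q[:,2]>z0)&(q[:,2]<.045)]; print(cv2.minAreaRect((q[:,:2]*1000).astype(np.float32)))
E
```

```text
[[-3.690e-02  9.993e-01 -2.400e-03  5.140e-01]
 [ 9.993e-01  3.690e-02  7.000e-04 -1.748e-01]
 [ 8.000e-04 -2.400e-03 -1.000e+00  1.498e-01]
 [ 0.000e+00  0.000e+00  0.000e+00  1.000e+00]]
shaft ring faces [(np.float64(0.048), 19), (np.float64(0.05), 17), (np.float64(0.052), 14), (np.float64(0.054), 21), (np.float64(0.056), 17), (np.float64(0.058), 21), (np.float64(0.06), 18), (np.float64(0.062), 20), (np.float64(0.064), 24), (np.float64(0.066), 184), (np.float64(0.068), 704)]
[(0.5157, -0.1657, 24.6, 0.0225, 326, 164), (0.3867, -0.1966, 19.9, 0.0206, 181, 205), (0.523, -0.2947, 37.0, 0.0305, 325, 304)]
((537.0525512695312, -411.8595886230469), (134.70785522460938, 130.7719268798828), 82.59465789794922)
((503.9029541015625, -431.349853515625), (70.38394927978516, 168.9822235107422), 35.06407928466797)
```

Two good bushes are stacked (top at 68 mm). Next the worn ones, plug_3 first.

>>> play_rows(steps=[{"claw": 0, "dp": [0.0273, 0.0043, -0.0035], "angular": [0, 0, 0]}, {"claw": 0, "dp": [0.0273, 0.0043, -0.0035], "angular": [0, 0, 0]}, {"claw": 0, "dp": [0.0273, 0.0043, -0.0035], "angular": [0, 0, 0]}, {"claw": 0, "dp": [0.0273, 0.0043, -0.0035], "angular": [0, 0, 0]}, {"claw": 0, "dp": [0.0273, 0.0043, -0.0035], "angular": [0, 0, 0]}, {"claw": 0, "dp": [0.0273, 0.0043, -0.0035], "angular": [0, 0, 0]}, {"claw": 0, "dp": [0.0273, 0.0043, 0], "angular": [0, 0, 0]}, {"claw": 0, "dp": [0.0273, 0.0043, 0], "angular": [0, 0, 0]}])

```text
clock: 41.55
tcp_pos: [0.5414, 0.0457, 0.1705]
orientation: [0.0, 0.694, 0.72, 0.0]
wrist_force: [0.2, 0.7, 0.4]
finger_gap: 0.0854
```

>>> play_rows(steps=[{"claw": 0, "dp": [0.0273, 0.0043, 0], "angular": [0, 0, 0]}, {"claw": 0, "dp": [0.0273, 0.0043, 0], "angular": [0, 0, 0]}, {"claw": 0, "dp": [0.0273, 0.0043, 0], "angular": [0, 0, 0]}, {"claw": 0, "dp": [0.0273, 0.0043, 0], "angular": [0, 0, 0]}, {"claw": 0, "dp": [0.0273, 0.0043, 0], "angular": [0, 0, 0]}, {"claw": 0, "dp": [0.0273, 0.0043, 0], "angular": [0, 0, 0]}, {"claw": 0, "dp": [0, 0, 0], "angular": [-6.24, 0, 0]}, {"claw": 0, "dp": [0, 0, 0], "angular": [-6.24, 0, 0]}])

```text
clock: 42.22
tcp_pos: [0.5633, 0.2109, 0.1678]
orientation: [0.076, 0.689, 0.716, 0.078]
wrist_force: [-0.3, -0.6, -0.2]
finger_gap: 0.0854
```

>>> play_rows(steps=[{"claw": 0, "dp": [0, 0, 0], "angular": [-6.24, 0, 0]}, {"claw": 0, "dp": [0, 0, 0], "angular": [-6.24, 0, 0]}, {"claw": 0, "dp": [0, 0, 0], "angular": [0, 0, 0]}, {"claw": 0, "dp": [0, 0, 0], "angular": [0, 0, 0]}, {"claw": 0, "dp": [0, 0, 0], "angular": [0, 0, 0]}, {"claw": 0, "dp": [0, 0, 0], "angular": [0, 0, 0]}, {"claw": 0, "dp": [0, 0, 0], "angular": [0, 0, 0]}, {"claw": 0, "dp": [0, 0, 0], "angular": [0, 0, 0]}])

```text
clock: 42.88
tcp_pos: [0.5634, 0.2094, 0.1721]
orientation: [0.15, 0.678, 0.703, 0.156]
wrist_force: [0.1, 0.1, -0.5]
finger_gap: 0.0851
```

```bash
python3 - <<'E'
from h import *
im,P,c,W=snap('wrist')
for k in (3,4): onplug(P,k)
toplug(3,0,(0,0,.0175));print(T().round(4)[:3,3])
E
```

```text
plug 3 top face at 0.025 n 359 underside -0.0005
plug 4 top face at 0.025 n 502 underside -0.0005
tool delta [-1.000e-04 -1.500e-02  1.268e-01]
-N in tool [[-4.0e-04 -2.3e-03  1.0e+00]]
[0.5629 0.2093 0.1716]
```

>>> play_rows(steps=[{"claw": 0, "dp": [0, -0.015, 0.01], "angular": [0, 0, 0]}, {"claw": 0, "dp": [0, 0, 0.02], "angular": [0, 0, 0]}, {"claw": 0, "dp": [0, 0, 0.02], "angular": [0, 0, 0]}, {"claw": 0, "dp": [0, 0, 0.02], "angular": [0, 0, 0]}, {"claw": 0, "dp": [0, 0, 0.02], "angular": [0, 0, 0]}, {"claw": 0, "dp": [0, 0, 0.02], "angular": [0, 0, 0]}, {"claw": 0, "dp": [0, 0, 0.0165], "angular": [0, 0, 0]}, {"claw": 0, "dp": [0, 0, 0], "angular": [0, 0, 0]}])

```text
clock: 43.6
tcp_pos: [0.6004, 0.21, 0.0462]
orientation: [0.149, 0.678, 0.703, 0.154]
wrist_force: [0.5, -1.3, -0.8]
finger_gap: 0.0856
```

>>> play_rows(steps=[{"claw": 255, "dp": [0, 0, 0], "angular": [0, 0, 0]}, {"claw": 255, "dp": [0, 0, 0], "angular": [0, 0, 0]}, {"claw": 255, "dp": [0, 0, 0], "angular": [0, 0, 0]}, {"claw": 255, "dp": [0, 0, 0], "angular": [0, 0, 0]}, {"claw": 255, "dp": [0, 0, 0], "angular": [0, 0, 0]}, {"claw": 255, "dp": [0, 0, 0], "angular": [0, 0, 0]}, {"claw": 255, "dp": [0, 0, -0.005], "angular": [0, 0, 0]}, {"claw": 255, "dp": [0, 0, -0.01], "angular": [0, 0, 0]}])

```text
clock: 44.27
tcp_pos: [0.5953, 0.2108, 0.0644]
orientation: [0.15, 0.677, 0.703, 0.157]
wrist_force: [2.7, 0.9, -0.9]
finger_gap: 0.0397
```

>>> play_rows(steps=[{"claw": 255, "dp": [0, 0, -0.02], "angular": [0, 0, 0]}, {"claw": 255, "dp": [0, 0, -0.03], "angular": [0, 0, 0]}, {"claw": 255, "dp": [0, 0, -0.03], "angular": [0, 0, 0]}, {"claw": 255, "dp": [0, 0, -0.03], "angular": [0, 0, 0]}, {"claw": 255, "dp": [0, 0, 0], "angular": [6.24, 0, 0]}, {"claw": 255, "dp": [0, 0, 0], "angular": [6.24, 0, 0]}, {"claw": 255, "dp": [0, 0, 0], "angular": [6.24, 0, 0]}, {"claw": 255, "dp": [0, 0, 0], "angular": [6.24, 0, 0]}])

```text
clock: 44.93
tcp_pos: [0.5473, 0.2089, 0.1663]
orientation: [-0.001, 0.694, 0.72, -0.0]
wrist_force: [0.6, 0.1, 0.3]
finger_gap: 0.0396
```

>>> play_rows(steps=[{"claw": 255, "dp": [-0.0277, -0.0013, -0.001], "angular": [0, 0, 0]}, {"claw": 255, "dp": [-0.0277, -0.0013, -0.001], "angular": [0, 0, 0]}, {"claw": 255, "dp": [-0.0277, -0.0013, -0.001], "angular": [0, 0, 0]}, {"claw": 255, "dp": [-0.0277, -0.0013, -0.001], "angular": [0, 0, 0]}, {"claw": 255, "dp": [-0.0277, -0.0013, -0.001], "angular": [0, 0, 0]}, {"claw": 255, "dp": [-0.0277, -0.0013, -0.001], "angular": [0, 0, 0]}, {"claw": 255, "dp": [-0.0277, -0.0013, -0.001], "angular": [0, 0, 0]}, {"claw": 255, "dp": [-0.0277, -0.0013, -0.001], "angular": [0, 0, 0]}])

```text
clock: 45.6
tcp_pos: [0.5449, -0.0142, 0.1719]
orientation: [-0.0, 0.694, 0.72, -0.0]
wrist_force: [-0.2, -0.2, -0.8]
finger_gap: 0.0398
```

>>> play_rows(steps=[{"claw": 255, "dp": [-0.0277, -0.0013, 0], "angular": [0, 0, 0]}, {"claw": 255, "dp": [-0.0277, -0.0013, 0], "angular": [0, 0, 0]}, {"claw": 255, "dp": [-0.0277, -0.0013, 0], "angular": [0, 0, 0]}, {"claw": 255, "dp": [-0.0277, -0.0013, 0], "angular": [0, 0, 0]}, {"claw": 255, "dp": [-0.0277, -0.0013, 0], "angular": [0, 0, 0]}, {"claw": 255, "dp": [-0.0277, -0.0013, 0], "angular": [0, 0, 0]}, {"claw": 255, "dp": [-0.0277, -0.0013, 0], "angular": [0, 0, 0]}, {"claw": 255, "dp": [-0.0277, -0.0013, 0], "angular": [0, 0, 0]}])

```text
clock: 46.27
tcp_pos: [0.5428, -0.2358, 0.1719]
orientation: [-0.0, 0.694, 0.72, -0.0]
wrist_force: [0.9, -0.0, -1.2]
finger_gap: 0.04
```

>>> play_rows(steps=[{"claw": 255, "dp": [-0.0277, -0.0013, 0], "angular": [0, 0, 0]}, {"claw": 255, "dp": [-0.0277, -0.0013, 0], "angular": [0, 0, 0]}, {"claw": 255, "dp": [-0.0277, -0.0013, 0], "angular": [0, 0, 0]}, {"claw": 255, "dp": [-0.0277, -0.0013, 0], "angular": [0, 0, 0]}, {"claw": 255, "dp": [0, 0, 0], "angular": [0, 0, 0]}, {"claw": 255, "dp": [0, 0, 0], "angular": [0, 0, 0]}, {"claw": 255, "dp": [0, 0, 0], "angular": [0, 0, 0]}, {"claw": 255, "dp": [0, 0, 0], "angular": [0, 0, 0]}])

```text
clock: 46.93
tcp_pos: [0.5423, -0.3445, 0.1713]
orientation: [-0.0, 0.693, 0.72, 0.0]
wrist_force: [-0.5, 0.5, 0.2]
finger_gap: 0.0393
```

```bash
python3 - <<'E'
from h import *
print(env.get_state()['clock'],T().round(4)[:3,3]); held(fn='w7.png')
E
```

```text
46.9333 [ 0.5423 -0.3445  0.1713]
held n 3305 top z -0.0065 tilt(deg) about y,x [0.1 0.3] x ext [-0.0197  0.02  ] y ext [-0.0185  0.0185] underside z 0.0195
```

View pics/w7.png

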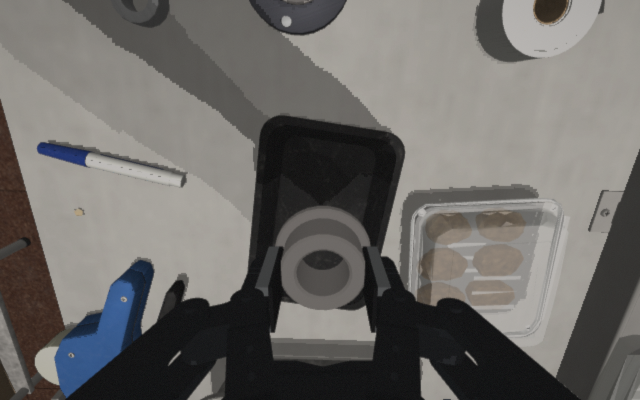

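The tray lies from (262,118) to (404,135) at its near end, turned a few degrees. Measuring its rectangle.

```bash
python3 - <<'E'
from h import *
z=snap('top'); im,P=z[0],z[1]
m=(im.max(-1)<60); m[:165]=0; m[225:]=0; m[:,:412]=0; m[:,495:]=0
k=m&(P[...,2]>-.01)&(P[...,2]<.05)
L,n=label(k); i=np.argmax(np.bincount(L[L>0])); q=P[L==i]
print(len(q),cv2.minAreaRect((q[:,:2]*1000).astype(np.float32)))
r=q[q[:,2]>.022]; print(len(r),cv2.minAreaRect((r[:,:2]*1000).astype(np.float32)))
E
```

```text
930 ((544.2451171875, -336.1291198730469), (96.11981201171875, 126.908935546875), 88.00929260253906)
233 ((552.304931640625, -323.7117919921875), (80.5661849975586, 140.88607788085938), 70.83492279052734)
```

```bash
python3 - <<'E'
from h import *
z=np.load('/tmp/top.npz'); im,P=z['im'],z['P']
m=(im.max(-1)<70); m[:165]=0; m[225:]=0; m[:,:412]=0; m[:,495:]=0
k=m&(P[...,2]>-.01)&(P[...,2]<.05)
L,n=label(k); i=np.argmax(np.bincount(L[L>0])); q=P[L==i]
print(len(q),cv2.minAreaRect((q[:,:2]*1000).astype(np.float32)))
r=q[q[:,2]>.022]; print(len(r),cv2.minAreaRect((r[:,:2]*1000).astype(np.float32)))
E
```

```text
2498 ((540.3828735351562, -381.7305908203125), (187.07518005371094, 128.04971313476562), 82.94773864746094)
531 ((540.3828735351562, -381.7305908203125), (187.07518005371094, 128.04971313476562), 82.94773864746094)
```

>>> play_rows(steps=[{"claw": 255, "dp": [0, 0, 0.015], "angular": [0, 0, 4.55]}, {"claw": 255, "dp": [0, 0, 0.015], "angular": [0, 0, 4.55]}, {"claw": 255, "dp": [0, 0.0028, 0.025], "angular": [0, 0, 0]}, {"claw": 255, "dp": [0, 0, 0.025], "angular": [0, 0, 0]}, {"claw": 255, "dp": [0, 0, 0.025], "angular": [0, 0, 0]}, {"claw": 255, "dp": [0, 0, 0.02], "angular": [0, 0, 0]}, {"claw": 255, "dp": [0, 0, 0], "angular": [0, 0, 0]}, {"claw": 255, "dp": [0, 0, 0], "angular": [0, 0, 0]}])

```text
clock: 47.7
tcp_pos: [0.5446, -0.3447, 0.0451]
orientation: [-0.002, 0.748, 0.663, -0.0]
wrist_force: [-0.8, -0.2, 0.4]
finger_gap: 0.0391
```

>>> play_rows(steps=[{"claw": 255, "dp": [0, 0, 0.008], "angular": [0, 0, 0]}, {"claw": 255, "dp": [0, 0, 0.008], "angular": [0, 0, 0]}, {"claw": 255, "dp": [0, 0, 0.005], "angular": [0, 0, 0]}, {"claw": 255, "dp": [0, 0, 0], "angular": [0, 0, 0]}, {"claw": 255, "dp": [0, 0, 0], "angular": [0, 0, 0]}, {"claw": 255, "dp": [0, 0, 0], "angular": [0, 0, 0]}, {"claw": 255, "dp": [0, 0, 0], "angular": [0, 0, 0]}, {"claw": 255, "dp": [0, 0, 0], "angular": [0, 0, 0]}])

```text
clock: 48.37
tcp_pos: [0.5456, -0.3465, 0.0253]
orientation: [0.0, 0.749, 0.663, 0.0]
wrist_force: [-0.2, 0.4, -0.6]
finger_gap: 0.0397
```

>>> play_rows(steps=[{"claw": 255, "dp": [0, 0, 0.002], "angular": [0, 0, 0]}, {"claw": 255, "dp": [0, 0, 0], "angular": [0, 0, 0]}, {"claw": 105, "dp": [0, 0, 0], "angular": [0, 0, 0]}, {"claw": 105, "dp": [0, 0, 0], "angular": [0, 0, 0]}, {"claw": 105, "dp": [0, 0, 0], "angular": [0, 0, 0]}, {"claw": 105, "dp": [0, 0, 0], "angular": [0, 0, 0]}, {"claw": 105, "dp": [0, 0, -0.02], "angular": [0, 0, 0]}, {"claw": 105, "dp": [0, 0, -0.03], "angular": [0, 0, 0]}])

```text
clock: 49.03
tcp_pos: [0.5431, -0.3444, 0.0698]
orientation: [-0.004, 0.749, 0.663, -0.001]
wrist_force: [0.3, 0.2, 0.7]
finger_gap: 0.0503
```

>>> play_rows(steps=[{"claw": 105, "dp": [0, 0, -0.035], "angular": [0, 0, 0]}, {"claw": 0, "dp": [0, 0, -0.035], "angular": [0, 0, 0]}, {"claw": 0, "dp": [0, 0, -0.03], "angular": [0, 0, -4.55]}, {"claw": 0, "dp": [0, 0, 0], "angular": [0, 0, -4.55]}, {"claw": 0, "dp": [0, 0, 0], "angular": [0, 0, 0]}, {"claw": 0, "dp": [0, 0, 0], "angular": [0, 0, 0]}, {"claw": 0, "dp": [0, 0, 0], "angular": [0, 0, 0]}, {"claw": 0, "dp": [0, 0, 0], "angular": [0, 0, 0]}])

```text
clock: 49.7
tcp_pos: [0.5446, -0.3455, 0.1711]
orientation: [-0.002, 0.694, 0.72, -0.0]
wrist_force: [0.2, 0.6, 0.2]
finger_gap: 0.0856
```

```bash
python3 - <<'E'
from h import *
print(env.get_state()['clock'],T().round(4)); im,P,c,W=snap('wrist')
print(rings(P,.02,.034,(.48,.60,-.45,-.3))); print('collar',rings(P,.015,.024,(.3,.45,-.3,-.1)))
delta([.547,.2708,.175])
E
```

```text
49.7 [[-0.0358  0.9994 -0.0025  0.5446]
 [ 0.9994  0.0358  0.0021 -0.3455]
 [ 0.0022 -0.0025 -1.      0.1711]
 [ 0.      0.      0.      1.    ]]
[(0.4908, -0.3732, 73.6, 0.0294, 260, 185), (0.5743, -0.3044, 26.0, 0.0253, 369, 139), (0.5452, -0.3466, 21.2, 0.0284, 323, 183), (0.593, -0.3963, 53.7, 0.0272, 371, 245)]
collar [(0.3873, -0.2006, 19.5, 0.0204, 135, 11)]
tool delta [ 0.6159  0.0246 -0.0026]
```

Worn bush one lies flat in the tray (top at 28 mm = 2 + 26). Fetching the one on plug_4.

>>> play_rows(steps=[{"claw": 0, "dp": [0.028, 0.0011, 0], "angular": [0, 0, 0]}, {"claw": 0, "dp": [0.028, 0.0011, 0], "angular": [0, 0, 0]}, {"claw": 0, "dp": [0.028, 0.0011, 0], "angular": [0, 0, 0]}, {"claw": 0, "dp": [0.028, 0.0011, 0], "angular": [0, 0, 0]}, {"claw": 0, "dp": [0.028, 0.0011, 0], "angular": [0, 0, 0]}, {"claw": 0, "dp": [0.028, 0.0011, 0], "angular": [0, 0, 0]}, {"claw": 0, "dp": [0.028, 0.0011, 0], "angular": [0, 0, 0]}, {"claw": 0, "dp": [0.028, 0.0011, 0], "angular": [0, 0, 0]}])

```text
clock: 50.42
tcp_pos: [0.5452, -0.1206, 0.172]
orientation: [-0.001, 0.694, 0.72, -0.0]
wrist_force: [-0.5, -0.1, -0.4]
finger_gap: 0.0856
```

>>> play_rows(steps=[{"claw": 0, "dp": [0.028, 0.0011, 0], "angular": [0, 0, 0]}, {"claw": 0, "dp": [0.028, 0.0011, 0], "angular": [0, 0, 0]}, {"claw": 0, "dp": [0.028, 0.0011, 0], "angular": [0, 0, 0]}, {"claw": 0, "dp": [0.028, 0.0011, 0], "angular": [0, 0, 0]}, {"claw": 0, "dp": [0.028, 0.0011, 0], "angular": [0, 0, 0]}, {"claw": 0, "dp": [0.028, 0.0011, 0], "angular": [0, 0, 0]}, {"claw": 0, "dp": [0.028, 0.0011, 0], "angular": [0, 0, 0]}, {"claw": 0, "dp": [0.028, 0.0011, 0], "angular": [0, 0, 0]}])

```text
clock: 51.08
tcp_pos: [0.5457, 0.1035, 0.172]
orientation: [-0.001, 0.694, 0.72, -0.001]
wrist_force: [0.0, -0.3, -0.5]
finger_gap: 0.0854
```

>>> play_rows(steps=[{"claw": 0, "dp": [0.028, 0.0011, 0], "angular": [0, 0, 0]}, {"claw": 0, "dp": [0.028, 0.0011, 0], "angular": [0, 0, 0]}, {"claw": 0, "dp": [0.028, 0.0011, 0], "angular": [0, 0, 0]}, {"claw": 0, "dp": [0.028, 0.0011, 0], "angular": [0, 0, 0]}, {"claw": 0, "dp": [0.028, 0.0011, 0], "angular": [0, 0, 0]}, {"claw": 0, "dp": [0.028, 0.0011, 0], "angular": [0, 0, 0]}, {"claw": 0, "dp": [0, 0, 0], "angular": [-6.24, 0, 0]}, {"claw": 0, "dp": [0, 0, 0], "angular": [-6.24, 0, 0]}])

```text
clock: 51.75
tcp_pos: [0.5483, 0.2721, 0.1695]
orientation: [0.076, 0.689, 0.716, 0.078]
wrist_force: [0.4, 0.4, -0.4]
finger_gap: 0.0854
```

>>> play_rows(steps=[{"claw": 0, "dp": [0, 0, 0], "angular": [-6.24, 0, 0]}, {"claw": 0, "dp": [0, 0, 0], "angular": [-6.24, 0, 0]}, {"claw": 0, "dp": [0, 0, 0], "angular": [0, 0, 0]}, {"claw": 0, "dp": [0, 0, 0], "angular": [0, 0, 0]}, {"claw": 0, "dp": [0, 0, 0], "angular": [0, 0, 0]}, {"claw": 0, "dp": [0, 0, 0], "angular": [0, 0, 0]}, {"claw": 0, "dp": [0, 0, 0], "angular": [0, 0, 0]}, {"claw": 0, "dp": [0, 0, 0], "angular": [0, 0, 0]}])

```text
clock: 52.42
tcp_pos: [0.549, 0.2706, 0.1742]
orientation: [0.15, 0.678, 0.703, 0.156]
wrist_force: [-0.3, 0.1, -0.3]
finger_gap: 0.0853
```

```bash
python3 - <<'E'
from h import *
im,P,c,W=snap('wrist')
for k in (3,4): onplug(P,k)
toplug(4,0,(0,0,.0175));print(T().round(4)[:3,3])
E
```

```text
plug 3 top face at 0.0 n 182 underside -0.0255
plug 4 top face at 0.025 n 356 underside -0.0005
tool delta [ 0.0003 -0.005   0.1339]
-N in tool [[-5.0e-04 -2.1e-03  1.0e+00]]
[0.5485 0.2705 0.1738]
```

>>> play_rows(steps=[{"claw": 0, "dp": [0.0003, -0.005, 0.0135], "angular": [0, 0, 0]}, {"claw": 0, "dp": [0, 0, 0.02], "angular": [0, 0, 0]}, {"claw": 0, "dp": [0, 0, 0.02], "angular": [0, 0, 0]}, {"claw": 0, "dp": [0, 0, 0.02], "angular": [0, 0, 0]}, {"claw": 0, "dp": [0, 0, 0.02], "angular": [0, 0, 0]}, {"claw": 0, "dp": [0, 0, 0.02], "angular": [0, 0, 0]}, {"claw": 0, "dp": [0, 0, 0.02], "angular": [0, 0, 0]}, {"claw": 0, "dp": [0, 0, 0], "angular": [0, 0, 0]}])

```text
clock: 53.13
tcp_pos: [0.5981, 0.2714, 0.0458]
orientation: [0.149, 0.678, 0.703, 0.153]
wrist_force: [-1.2, -0.6, -0.1]
finger_gap: 0.0851
```

>>> play_rows(steps=[{"claw": 255, "dp": [0, 0, 0], "angular": [0, 0, 0]}, {"claw": 255, "dp": [0, 0, 0], "angular": [0, 0, 0]}, {"claw": 255, "dp": [0, 0, 0], "angular": [0, 0, 0]}, {"claw": 255, "dp": [0, 0, 0], "angular": [0, 0, 0]}, {"claw": 255, "dp": [0, 0, 0], "angular": [0, 0, 0]}, {"claw": 255, "dp": [0, 0, 0], "angular": [0, 0, 0]}, {"claw": 255, "dp": [0, 0, -0.005], "angular": [0, 0, 0]}, {"claw": 255, "dp": [0, 0, -0.01], "angular": [0, 0, 0]}])

```text
clock: 53.8
tcp_pos: [0.5929, 0.2728, 0.0644]
orientation: [0.15, 0.677, 0.703, 0.157]
wrist_force: [3.9, 1.8, -1.1]
finger_gap: 0.0395
```

>>> play_rows(steps=[{"claw": 255, "dp": [0, 0, -0.02], "angular": [0, 0, 0]}, {"claw": 255, "dp": [0, 0, -0.03], "angular": [0, 0, 0]}, {"claw": 255, "dp": [0, 0, -0.03], "angular": [0, 0, 0]}, {"claw": 255, "dp": [0, 0, -0.03], "angular": [0, 0, 0]}, {"claw": 255, "dp": [0, 0, 0], "angular": [6.24, 0, 0]}, {"claw": 255, "dp": [0, 0, 0], "angular": [6.24, 0, 0]}, {"claw": 255, "dp": [0, 0, 0], "angular": [6.24, 0, 0]}, {"claw": 255, "dp": [0, 0, 0], "angular": [6.24, 0, 0]}])

```text
clock: 54.47
tcp_pos: [0.5451, 0.2708, 0.1664]
orientation: [-0.001, 0.694, 0.72, -0.0]
wrist_force: [0.3, 0.5, -0.1]
finger_gap: 0.0394
```

```bash
python3 - <<'E'
from h import *
held(); print(T().round(4)); delta([.5355,-.4214,.172])
E
```

```text
held n 3302 top z -0.0095 tilt(deg) about y,x [ 0.1 -0.4] x ext [-0.0185  0.0211] y ext [-0.0187  0.0176] underside z 0.0165
[[-0.0353  0.9993 -0.0126  0.5473]
 [ 0.9994  0.0353 -0.0017  0.2698]
 [-0.0012 -0.0127 -0.9999  0.1628]
 [ 0.      0.      0.      1.    ]]
tool delta [-0.6904 -0.0363 -0.0079]
```

>>> play_rows(steps=[{"claw": 255, "dp": [-0.0288, -0.0016, -0.001], "angular": [0, 0, 0]}, {"claw": 255, "dp": [-0.0288, -0.0016, -0.001], "angular": [0, 0, 0]}, {"claw": 255, "dp": [-0.0288, -0.0016, -0.001], "angular": [0, 0, 0]}, {"claw": 255, "dp": [-0.0288, -0.0016, -0.001], "angular": [0, 0, 0]}, {"claw": 255, "dp": [-0.0288, -0.0016, -0.001], "angular": [0, 0, 0]}, {"claw": 255, "dp": [-0.0288, -0.0016, -0.001], "angular": [0, 0, 0]}, {"claw": 255, "dp": [-0.0288, -0.0016, -0.001], "angular": [0, 0, 0]}, {"claw": 255, "dp": [-0.0288, -0.0016, -0.001], "angular": [0, 0, 0]}])

```text
clock: 55.18
tcp_pos: [0.5404, 0.0386, 0.1717]
orientation: [0.001, 0.694, 0.72, 0.0]
wrist_force: [0.3, -0.2, -1.2]
finger_gap: 0.0394
```

>>> play_rows(steps=[{"claw": 255, "dp": [-0.0288, -0.0016, 0], "angular": [0, 0, 0]}, {"claw": 255, "dp": [-0.0288, -0.0016, 0], "angular": [0, 0, 0]}, {"claw": 255, "dp": [-0.0288, -0.0016, 0], "angular": [0, 0, 0]}, {"claw": 255, "dp": [-0.0288, -0.0016, 0], "angular": [0, 0, 0]}, {"claw": 255, "dp": [-0.0288, -0.0016, 0], "angular": [0, 0, 0]}, {"claw": 255, "dp": [-0.0288, -0.0016, 0], "angular": [0, 0, 0]}, {"claw": 255, "dp": [-0.0288, -0.0016, 0], "angular": [0, 0, 0]}, {"claw": 255, "dp": [-0.0288, -0.0016, 0], "angular": [0, 0, 0]}])

```text
clock: 55.85
tcp_pos: [0.5363, -0.1919, 0.1717]
orientation: [0.001, 0.694, 0.72, -0.0]
wrist_force: [1.3, -0.1, -0.7]
finger_gap: 0.0394
```

>>> play_rows(steps=[{"claw": 255, "dp": [-0.0288, -0.0016, 0], "angular": [0, 0, 0]}, {"claw": 255, "dp": [-0.0288, -0.0016, 0], "angular": [0, 0, 0]}, {"claw": 255, "dp": [-0.0288, -0.0016, 0], "angular": [0, 0, 0]}, {"claw": 255, "dp": [-0.0288, -0.0016, 0], "angular": [0, 0, 0]}, {"claw": 255, "dp": [-0.0288, -0.0016, 0], "angular": [0, 0, 0]}, {"claw": 255, "dp": [-0.0288, -0.0016, 0], "angular": [0, 0, 0]}, {"claw": 255, "dp": [-0.0288, -0.0016, 0], "angular": [0, 0, 0]}, {"claw": 255, "dp": [-0.0288, -0.0016, 0], "angular": [0, 0, 0]}])

```text
clock: 56.52
tcp_pos: [0.5324, -0.4224, 0.1718]
orientation: [0.0, 0.694, 0.72, -0.0]
wrist_force: [-0.5, 0.7, 0.1]
finger_gap: 0.0395
```

>>> play_rows(steps=[{"claw": 255, "dp": [0, 0, 0], "angular": [0, 0, 4.55]}, {"claw": 255, "dp": [0, 0, 0], "angular": [0, 0, 4.55]}, {"claw": 255, "dp": [0, 0, 0], "angular": [0, 0, 0]}, {"claw": 255, "dp": [0, 0, 0], "angular": [0, 0, 0]}, {"claw": 255, "dp": [0, 0, 0], "angular": [0, 0, 0]}, {"claw": 255, "dp": [0, 0, 0], "angular": [0, 0, 0]}, {"claw": 255, "dp": [0, 0, 0], "angular": [0, 0, 0]}, {"claw": 255, "dp": [0, 0, 0], "angular": [0, 0, 0]}])

```text
clock: 57.18
tcp_pos: [0.5332, -0.4213, 0.1712]
orientation: [0.0, 0.748, 0.663, -0.0]
wrist_force: [0.5, 0.5, -0.3]
finger_gap: 0.0393
```

```bash
python3 - <<'E'
from h import *
held(); print(T().round(4)); delta([.5355,-.4214,.022])
E
```

```text
held n 3297 top z -0.0065 tilt(deg) about y,x [0.2 0.2] x ext [-0.0195  0.0201] y ext [-0.0184  0.0186] underside z 0.0195
[[ 1.205e-01  9.927e-01 -0.000e+00  5.331e-01]
 [ 9.927e-01 -1.205e-01 -2.000e-04 -4.214e-01]
 [-2.000e-04  0.000e+00 -1.000e+00  1.712e-01]
 [ 0.000e+00  0.000e+00  0.000e+00  1.000e+00]]
tool delta [0.0003 0.0023 0.1492]
```

>>> play_rows(steps=[{"claw": 255, "dp": [0.0003, 0.0023, 0.02], "angular": [0, 0, 0]}, {"claw": 255, "dp": [0, 0, 0.03], "angular": [0, 0, 0]}, {"claw": 255, "dp": [0, 0, 0.03], "angular": [0, 0, 0]}, {"claw": 255, "dp": [0, 0, 0.03], "angular": [0, 0, 0]}, {"claw": 255, "dp": [0, 0, 0.02], "angular": [0, 0, 0]}, {"claw": 255, "dp": [0, 0, 0.01], "angular": [0, 0, 0]}, {"claw": 255, "dp": [0, 0, 0.007], "angular": [0, 0, 0]}, {"claw": 255, "dp": [0, 0, 0], "angular": [0, 0, 0]}])

```text
clock: 57.9
tcp_pos: [0.5352, -0.4214, 0.0237]
orientation: [-0.0, 0.749, 0.663, -0.0]
wrist_force: [0.3, -0.7, 0.1]
finger_gap: 0.0394
```

>>> play_rows(steps=[{"claw": 255, "dp": [0, 0, 0], "angular": [0, 0, 0]}, {"claw": 105, "dp": [0, 0, 0], "angular": [0, 0, 0]}, {"claw": 105, "dp": [0, 0, 0], "angular": [0, 0, 0]}, {"claw": 105, "dp": [0, 0, 0], "angular": [0, 0, 0]}, {"claw": 105, "dp": [0, 0, 0], "angular": [0, 0, 0]}, {"claw": 105, "dp": [0, 0, -0.02], "angular": [0, 0, 0]}, {"claw": 105, "dp": [0, 0, -0.03], "angular": [0, 0, 0]}, {"claw": 105, "dp": [0, 0, -0.035], "angular": [0, 0, 0]}])

```text
clock: 58.57
tcp_pos: [0.5341, -0.4204, 0.1078]
orientation: [-0.002, 0.749, 0.663, -0.0]
wrist_force: [0.6, -0.5, -0.2]
finger_gap: 0.0503
```

>>> play_rows(steps=[{"claw": 0, "dp": [0, 0, -0.035], "angular": [0, 0, 0]}, {"claw": 0, "dp": [0, 0, -0.03], "angular": [0, 0, -4.55]}, {"claw": 0, "dp": [0, 0, 0], "angular": [0, 0, -4.55]}, {"claw": 0, "dp": [0, 0, 0], "angular": [0, 0, 0]}, {"claw": 0, "dp": [0, 0, 0], "angular": [0, 0, 0]}, {"claw": 0, "dp": [0, 0, 0], "angular": [0, 0, 0]}, {"claw": 0, "dp": [0, 0, 0], "angular": [0, 0, 0]}, {"claw": 0, "dp": [0, 0, 0], "angular": [0, 0, 0]}])

```text
clock: 59.23
tcp_pos: [0.5348, -0.4211, 0.1724]
orientation: [-0.001, 0.694, 0.72, 0.0]
wrist_force: [-0.2, -0.0, -0.7]
finger_gap: 0.0852
```

```bash
python3 - <<'E'
from h import *
print(env.get_state()['clock'],T().round(4)); im,P,c,W=snap('wrist')
for b in ((.51,.575,-.38,-.31),(.50,.57,-.455,-.385)): print(rings(P,.02,.034,b))
im,P,c,W=snap('top'); print('collar top',rings(P,.012,.03,(.3,.45,-.3,-.1)))
delta([.387,-.197,.15])
E
```

```text
59.2333 [[-0.0363  0.9993 -0.0021  0.5348]
 [ 0.9993  0.0363  0.002  -0.4211]
 [ 0.0021 -0.002  -1.      0.1724]
 [ 0.      0.      0.      1.    ]]
[(0.5453, -0.3468, 21.0, 0.0284, 338, 99)]
[(0.5361, -0.4232, 21.1, 0.0283, 324, 184)]
collar top [(0.4066, -0.1725, 19.9, 0.0189, 385, 241)]
tool delta [ 0.2295 -0.1396  0.0235]
```

Both worn bushes are in the tray. The collar has been knocked from (0.387,-0.197) to about (0.407,-0.173). Going above it for a close look.

>>> play_rows(steps=[{"claw": 0, "dp": [0.0281, -0.0133, 0.0], "angular": [0, 0, 0]}, {"claw": 0, "dp": [0.0281, -0.0133, 0.0], "angular": [0, 0, 0]}, {"claw": 0, "dp": [0.0281, -0.0133, 0.0], "angular": [0, 0, 0]}, {"claw": 0, "dp": [0.0281, -0.0133, 0.0], "angular": [0, 0, 0]}, {"claw": 0, "dp": [0.0281, -0.0133, 0.0], "angular": [0, 0, 0]}, {"claw": 0, "dp": [0.0281, -0.0133, 0.0], "angular": [0, 0, 0]}, {"claw": 0, "dp": [0.0281, -0.0133, 0.0], "angular": [0, 0, 0]}, {"claw": 0, "dp": [0.0281, -0.0133, 0.0], "angular": [0, 0, 0]}])

```text
clock: 60.0
tcp_pos: [0.4196, -0.1996, 0.1738]
orientation: [-0.0, 0.694, 0.72, -0.0]
wrist_force: [-0.8, -0.2, 0.2]
finger_gap: 0.0855
```

>>> play_rows(steps=[{"claw": 0, "dp": [0.0281, -0.0133, 0.0], "angular": [0, 0, 0]}, {"claw": 0, "dp": [0, 0, 0.02], "angular": [0, 0, 0]}, {"claw": 0, "dp": [0, 0, 0], "angular": [0, 0, 0]}, {"claw": 0, "dp": [0, 0, 0], "angular": [0, 0, 0]}, {"claw": 0, "dp": [0, 0, 0], "angular": [0, 0, 0]}, {"claw": 0, "dp": [0, 0, 0], "angular": [0, 0, 0]}, {"claw": 0, "dp": [0, 0, 0], "angular": [0, 0, 0]}, {"claw": 0, "dp": [0, 0, 0], "angular": [0, 0, 0]}])

```text
clock: 60.67
tcp_pos: [0.4068, -0.1741, 0.1544]
orientation: [0.0, 0.694, 0.72, 0.0]
wrist_force: [0.4, -1.0, 0.3]
finger_gap: 0.0858
```

```bash
python3 - <<'E'
from h import *
im,P,c,W=snap('wrist','w8.png'); print(T().round(4)); r=rings(P,.014,.026,(.34,.46,-.25,-.1)); print(r)
delta([r[0][0],r[0][1],.012])
onshaft(P)
E
```

```text
[[-3.650e-02  9.993e-01  2.000e-04  4.067e-01]
 [ 9.993e-01  3.650e-02 -1.000e-04 -1.739e-01]
 [-1.000e-04  2.000e-04 -1.000e+00  1.543e-01]
 [ 0.000e+00  0.000e+00  0.000e+00  1.000e+00]]
[(0.4073, -0.1717, 20.2, 0.0205, 323, 182)]
tool delta [0.0022 0.0007 0.1423]
shaft ring faces [(np.float64(0.048), 22), (np.float64(0.05), 21), (np.float64(0.052), 15), (np.float64(0.054), 17), (np.float64(0.056), 19), (np.float64(0.058), 20), (np.float64(0.06), 22), (np.float64(0.062), 17), (np.float64(0.064), 24), (np.float64(0.066), 249), (np.float64(0.068), 609)]
```

View pics/w8.png

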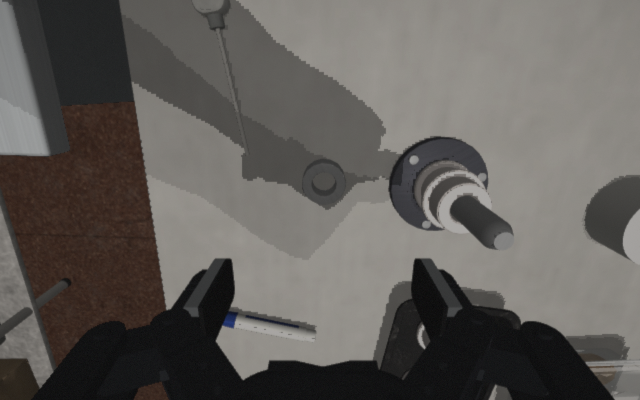

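Collar at (323,182) and shaft stack at (440,185), both clear of each other. Gripping the collar with the jaws only partly open.

>>> play_rows(steps=[{"claw": 60, "dp": [0.0021, 0.0007, 0.02], "angular": [0, 0, 0]}, {"claw": 60, "dp": [0, 0, 0.03], "angular": [0, 0, 0]}, {"claw": 60, "dp": [0, 0, 0.03], "angular": [0, 0, 0]}, {"claw": 60, "dp": [0, 0, 0.03], "angular": [0, 0, 0]}, {"claw": 60, "dp": [0, 0, 0.02], "angular": [0, 0, 0]}, {"claw": 60, "dp": [0, 0, 0.0115], "angular": [0, 0, 0]}, {"claw": 60, "dp": [0, 0, 0], "angular": [0, 0, 0]}, {"claw": 60, "dp": [0, 0, 0], "angular": [0, 0, 0]}])

```text
clock: 61.38
tcp_pos: [0.4065, -0.1711, 0.0122]
orientation: [-0.001, 0.694, 0.72, -0.0]
wrist_force: [0.4, -0.1, 0.9]
finger_gap: 0.0655
```

>>> play_rows(force=60, steps=[{"claw": 255, "dp": [0, 0, 0], "angular": [0, 0, 0]}, {"claw": 255, "dp": [0, 0, 0], "angular": [0, 0, 0]}, {"claw": 255, "dp": [0, 0, 0], "angular": [0, 0, 0]}, {"claw": 255, "dp": [0, 0, 0], "angular": [0, 0, 0]}, {"claw": 255, "dp": [0, 0, 0], "angular": [0, 0, 0]}, {"claw": 255, "dp": [0, 0, 0], "angular": [0, 0, 0]}, {"claw": 255, "dp": [0, 0, -0.01], "angular": [0, 0, 0]}, {"claw": 255, "dp": [0, 0, -0.01], "angular": [0, 0, 0]}])

```text
clock: 62.05
tcp_pos: [0.4069, -0.1712, 0.0334]
orientation: [0.0, 0.694, 0.72, 0.0]
wrist_force: [-0.1, 0.6, -1.2]
finger_gap: 0.0375
```

>>> play_rows(steps=[{"claw": 255, "dp": [0, 0, -0.03], "angular": [0, 0, 0]}, {"claw": 255, "dp": [0, 0, -0.035], "angular": [0, 0, 0]}, {"claw": 255, "dp": [0, 0, -0.035], "angular": [0, 0, 0]}, {"claw": 255, "dp": [0, 0, -0.032], "angular": [0, 0, 0]}, {"claw": 255, "dp": [0, 0, 0], "angular": [0, 0, 0]}, {"claw": 255, "dp": [0, 0, 0], "angular": [0, 0, 0]}, {"claw": 255, "dp": [0, 0, 0], "angular": [0, 0, 0]}, {"claw": 255, "dp": [-0.001, 0.018, 0], "angular": [0, 0, 0]}])

```text
clock: 62.72
tcp_pos: [0.4216, -0.1702, 0.1631]
orientation: [-0.003, 0.694, 0.72, -0.001]
wrist_force: [-1.0, 0.1, -1.6]
finger_gap: 0.0374
```

>>> play_rows(steps=[{"claw": 255, "dp": [-0.001, 0.018, 0], "angular": [0, 0, 0]}, {"claw": 255, "dp": [-0.001, 0.018, 0], "angular": [0, 0, 0]}, {"claw": 255, "dp": [-0.001, 0.018, 0], "angular": [0, 0, 0]}, {"claw": 255, "dp": [-0.001, 0.018, 0], "angular": [0, 0, 0]}, {"claw": 255, "dp": [-0.001, 0.018, 0], "angular": [0, 0, 0]}, {"claw": 255, "dp": [0, 0, 0], "angular": [0, 0, 0]}, {"claw": 255, "dp": [0, 0, 0], "angular": [0, 0, 0]}, {"claw": 255, "dp": [0, 0, 0], "angular": [0, 0, 0]}])

```text
clock: 63.38
tcp_pos: [0.5136, -0.1725, 0.1628]
orientation: [-0.002, 0.694, 0.72, -0.001]
wrist_force: [-0.3, -1.4, -1.1]
finger_gap: 0.037
```

```bash
python3 - <<'E'
from h import *
held(.02,.02); print(T().round(4)); delta([.5149,-.1731,.15])
E
```

```text
held n 3432 top z -0.0055 tilt(deg) about y,x [0.3 0.1] x ext [-0.0176  0.0196] y ext [-0.0185  0.0188] underside z 0.0145
[[-0.037   0.9993 -0.0031  0.5136]
 [ 0.9993  0.037   0.0014 -0.1726]
 [ 0.0016 -0.0031 -1.      0.1632]
 [ 0.      0.      0.      1.    ]]
tool delta [-0.0005  0.0013  0.0132]
```

>>> play_rows(steps=[{"claw": 255, "dp": [-0.001, 0.0009, 0.01], "angular": [0, 0, 0]}, {"claw": 255, "dp": [0, 0, 0.01], "angular": [0, 0, 0]}, {"claw": 255, "dp": [0, 0, 0.006], "angular": [0, 0, 0]}, {"claw": 255, "dp": [0, 0, 0.006], "angular": [0, 0, 0]}, {"claw": 255, "dp": [0, 0, 0.005], "angular": [0, 0, 0]}, {"claw": 255, "dp": [0, 0, 0.005], "angular": [0, 0, 0]}, {"claw": 255, "dp": [0, 0, 0], "angular": [0, 0, 0]}, {"claw": 255, "dp": [0, 0, 0], "angular": [0, 0, 0]}])

```text
clock: 64.1
tcp_pos: [0.5156, -0.1739, 0.1222]
orientation: [-0.001, 0.694, 0.72, -0.0]
wrist_force: [0.4, 1.0, -2.8]
finger_gap: 0.0375
```

```bash
python3 - <<'E'
from h import *
print(env.get_state()['wrist_force']);held(.02,.02); delta([.5149,-.1731,.0845])
E
```

```text
[ 0.43407547  1.00505291 -2.8422395 ]
held n 3475 top z -0.0055 tilt(deg) about y,x [0.2 0.2] x ext [-0.0178  0.0195] y ext [-0.0185  0.0188] underside z 0.0145
tool delta [ 0.0008 -0.0007  0.0379]
```

>>> play_rows(steps=[{"claw": 255, "dp": [0.0003, -0.0003, 0.007], "angular": [0, 0, 0]}, {"claw": 255, "dp": [0, 0, 0.007], "angular": [0, 0, 0]}, {"claw": 255, "dp": [0, 0, 0.007], "angular": [0, 0, 0]}, {"claw": 255, "dp": [0, 0, 0.006], "angular": [0, 0, 0]}, {"claw": 255, "dp": [0, 0, 0.005], "angular": [0, 0, 0]}, {"claw": 255, "dp": [0, 0, 0.0045], "angular": [0, 0, 0]}, {"claw": 255, "dp": [0, 0, 0], "angular": [0, 0, 0]}, {"claw": 255, "dp": [0, 0, 0], "angular": [0, 0, 0]}])

```text
clock: 64.82
tcp_pos: [0.5156, -0.1739, 0.0856]
orientation: [-0.0, 0.694, 0.72, -0.0]
wrist_force: [-0.9, 0.5, -1.6]
finger_gap: 0.0373
```

>>> play_rows(steps=[{"claw": 80, "dp": [0, 0, 0], "angular": [0, 0, 0]}, {"claw": 80, "dp": [0, 0, 0], "angular": [0, 0, 0]}, {"claw": 80, "dp": [0, 0, 0], "angular": [0, 0, 0]}, {"claw": 80, "dp": [0, 0, 0], "angular": [0, 0, 0]}, {"claw": 80, "dp": [0, 0, -0.02], "angular": [0, 0, 0]}, {"claw": 80, "dp": [0, 0, -0.03], "angular": [0, 0, 0]}, {"claw": 80, "dp": [0, 0, -0.03], "angular": [0, 0, 0]}, {"claw": 80, "dp": [0, 0, -0.03], "angular": [0, 0, 0]}])

```text
clock: 65.48
tcp_pos: [0.5156, -0.1738, 0.1974]
orientation: [-0.0, 0.694, 0.72, -0.0]
wrist_force: [0.8, -0.2, -0.3]
finger_gap: 0.0586
```

>>> play_rows(steps=[{"claw": 0, "dp": [0.025, 0, -0.01], "angular": [0, 0, 0]}, {"claw": 0, "dp": [0.025, 0, -0.01], "angular": [0, 0, 0]}, {"claw": 0, "dp": [0.025, 0, 0], "angular": [0, 0, 0]}, {"claw": 0, "dp": [0.025, 0, 0], "angular": [0, 0, 0]}, {"claw": 0, "dp": [0, 0, 0], "angular": [0, 0, 0]}, {"claw": 0, "dp": [0, 0, 0], "angular": [0, 0, 0]}, {"claw": 0, "dp": [0, 0, 0], "angular": [0, 0, 0]}, {"claw": 0, "dp": [0, 0, 0], "angular": [0, 0, 0]}])

```text
clock: 66.15
tcp_pos: [0.5122, -0.0747, 0.2161]
orientation: [0.0, 0.694, 0.72, -0.0]
wrist_force: [0.8, -0.1, 0.1]
finger_gap: 0.0856
```

```bash
python3 - <<'E'
from h import *
print(T()[:3,3]); im,P,c,W=snap('wrist','w9.png'); onshaft(P)
for b in ((.51,.575,-.38,-.31),(.50,.57,-.455,-.385)): print(rings(P,.02,.034,b))
im,P,c,W=snap('scene','s9.png'); cv2.imwrite('pics/s9c.png',cv2.resize(cv2.imread('pics/s9.png')[150:310,180:500],None,fx=2.4,fy=2.4))
E
```

```text
[ 0.51223544 -0.07473935  0.21607167]
shaft ring faces [(np.float64(0.048), 20), (np.float64(0.05), 20), (np.float64(0.052), 21), (np.float64(0.054), 19), (np.float64(0.056), 17), (np.float64(0.058), 21), (np.float64(0.06), 21), (np.float64(0.062), 19), (np.float64(0.064), 22), (np.float64(0.066), 50), (np.float64(0.068), 69), (np.float64(0.07), 25), (np.float64(0.072), 42), (np.float64(0.074), 38), (np.float64(0.076), 37), (np.float64(0.078), 33), (np.float64(0.08), 39), (np.float64(0.082), 40), (np.float64(0.084), 51), (np.float64(0.086), 106), (np.float64(0.088), 303)]
[(0.5435, -0.3409, 20.2, 0.0272, 337, 357)]
[]
```

View pics/s9c.png

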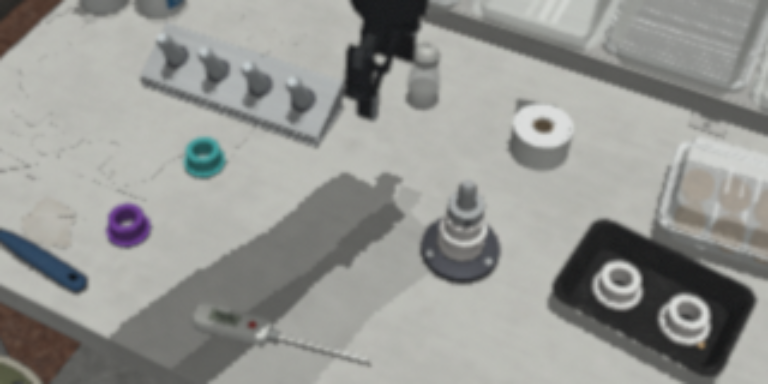

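View pics/w9.png

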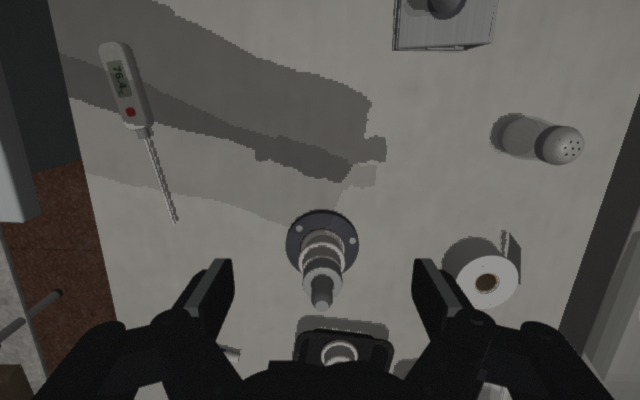

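The collar's top is at 88 mm (16 + 26 + 26 + 20), so it is seated on both good bushes. The two worn bushes sit flat in the tray (crop (617,283), (686,318)), the gauge is empty, and the decoys and kitchen things have not moved. Handing in.

```bash
python3 -c "
from h import *
print(env.hand_in())"
```

```text
the job is handed in; nothing more can be done
None
```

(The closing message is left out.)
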